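# Reload the label printer's ribbon cassette

## Robot

A 6-joint arm with a two-finger parallel gripper is mounted at the origin on the work surface; the furniture and walls round the work are solid. World frame = base frame: x ahead of the robot, y to its left, z up, the work surface at z = 0. Lengths are in m, angles in rad, forces in N, time in s.
With the tool pointing down it reaches from about 0.375 to 0.9 m from the base axis. Payload 3.1 kg.
Tool frame: the origin (TCP) lies midway between the tips of the shut fingers; the grasp point (between the pads) lies grip_point_offset behind it (grip_point_offset is the distance from the TCP to the grasp point, in m); y points along the fingers, z is the direction in which the jaws open and shut, and the axes are right-handed (so a half turn about y gives the same grasp; the last joint's range is limited). The gripper opens to 87 mm and grips with 3 to 60 N. Pads are 19 mm wide; open, the fingers measure 117 mm over their backs; the gripper's body (75 mm by 190 mm) begins 51 mm behind the grasp point.
Start: joints at [-1.296, 0.527, 1.433, -0, 1.181, -0.178], TCP at [0.273, -0.562, 0.191] pointing down, gripper open.
Joint ranges: [-3.08, 3.08], [-0.75, 2.2], [0.22, 2.44], [-1.43, 4.57], [0, 2.65], [-2.85, 2.85]. Speed limits (rad/s): [2.79, 2.79, 3.14, 3.14, 3.14, 3.14].

## Interface

Orientations are given as a unit quaternion [x, y, z, w].
In Python, from rig import * gives the robot as it stands.
- The arm moves only by the tool jog_arm, never from a script. Its argument "increments" is a list that holds one entry, the list of rows, each a list of 7 numbers: the turn, a rotation vector about the world's x, y, z in degrees, then the shift along the world's x, y, z in m, then the closure, from -1 (fully open) to 1 (shut), so that 0 is half open. In form: [[[rx, ry, rz, x, y, z, jaw], ...]]. A call has 1 to 8 rows; each row is the pose to reach, as a shift and turn from the pose measured when the call began; what a row does not reach only later rows make up. A row lasts 1/10 s, in which the tool goes at most 50 mm and 8.59 degrees, less where a joint would pass 70% of its speed; a pose out of reach is approached as far as the arm can. A call with a gripper value outside its range is refused whole. The fingers move at their own pace and stop on an object; "squeeze" is the grip in N (left out, the last holds). Time passes only in rows, so rows that repeat a pose let the fingers close. It gives the time, the measured TCP pose, the force and the opening at its end, in the units of the state.
- get_obs(): the state, without advancing time (a new reading comes with each control period).
- camera(name): name is "scene" or "top"; returns the picture (480x640x3 uint8, red, green, blue); there is no depth.
- camera_info(name): a dict with "K" (3x3 intrinsics, pixels), "R" (3x3) and "t" (3): a world point X has camera coordinates R X + t. Camera axes: x right, y down, z forward; pixel columns grow to the right and rows downward; lengths in m; the calibration is good to about 2 mm. A picture is of the moment at which its call begins. camera_info takes no time and is no camera call.
- hand_in(): hands the job in, once; it reports no verdict.
The state is a dict: "time": time; "q": joint angles; "joint_velocities": joint speeds; "joint_torque": joint torques, N m; "position": TCP position; "tool_rot": TCP orientation; "ft_force": force on the tool from outside, world axes, zero at the start; "moment": the same for the moment, N m; "grip_width": finger opening in m.
Only numpy, scipy, OpenCV 4.12 (cv2) and the standard library are available. Lean on these libraries where they do the work, as an engineer would, in place of code of your own. Each camera call takes 0.05 s, during which the arm holds its last target.

## Task

Reload the label printer: pull its tray out by the blue grip until it locks, take the ribbon cassette from the sloping stand, tip its orange toe under the orange lip at the front of the tray and level it down flat into the pocket. Then press the red release so that the tray runs back fully home with the cassette in it, and leave the other things on the table where they are.

Things in the scene. Friction and masses are not known exactly. Their poses are not given: they have to be found in the camera images.
- printer: White label printer fixed to the table; housing 98 mm wide, 84 mm high, from x = 25 to 127 mm. Origin: middle of the front edge of its low base, at table height. x points into the printer, y to the left seen from its front, z up; the tray comes out along -x. Its roof is 54 mm above the tray's pocket floor. The tray end stop is at 100 mm.
- tray_grip (a point): Point in the blue upright pull grip on the front of the grey tray, moving with the tray. Grip: 12 mm thick (y), standing out 46 mm along x in front of the tray, this point 34 mm in front of the printer's origin when home; its top 64 mm above the table, 18 mm above this point. Axes as printer.
- tray_pocket (a point): Centre of the floor of the tray's open-topped pocket, 20 mm above the table; moves with the tray; axes as printer. Pocket 107 mm long (x), 62 mm wide (y). Rear wall at x = +53.5 mm, 34 mm high; side walls 20 mm high; front wall at x = -53.5 mm, 18 mm high. Pulled out, the pocket is clear of the housing, whose front is then at x = +71 mm.
- tray_lip (a point): Middle of the free edge of the orange lip that overhangs the front end of the pocket by 10 mm; at this edge x = -43.5 mm from tray_pocket. Underside of the lip (this point) 14 mm above the pocket floor, top 18 mm. From this edge to the rear wall is 97 mm, less than the cassette's length; the toe goes under at a tilt of about 22 to 28 degrees. Axes as printer.
- tray (a joint): How far the tray is pulled out, m: 0 home, 0.100 end stop. A spring always draws it home (3 N home, 4.5 N pulled out, damped to about 0.1 m/s); past 0.098 the catch springs up behind it and it stays out, with 2 mm play.
- release (a joint): Height of the release catch and its red button, m: about 0 while the tray holds it down, 0.009 when it has sprung up and the tray is locked out. Pressed to 0 or below it frees the tray; bottom stop -0.004. It takes about 3 N at the start of the stroke and 5 N at the bottom; once the tray has begun to move, it keeps the catch down by itself.
- release_top (a point): Centre of the top of the round red release button, 30 mm in diameter, on a low grey block at the right side of the printer seen from its front; 44 mm above the table while the tray is in, 53 mm when locked out; pressed straight down. The housing, 84 mm high, stands 36 mm beside it.
- cassette_center (a point): Centre of the loose ribbon cassette (0.16 kg), 102 mm long (x) with its toe, 24 mm above its underside. Black body x = -33 to +51 mm, 56 mm wide (y), 18 mm thick. Blue grip rib on top: x = -17 to +27 mm, 12 mm thick (y), from 6 mm below to 24 mm above this point. x: toe to rear; z: out of its top. Starts on the stand, tilted 25 degrees, toe low.
- cassette_toe (a point): Middle of the end of the cassette's orange toe, 51 mm ahead (-x) of the cassette's centre and 3.5 mm above its underside; the toe is 18 mm long, 50 mm wide, 7 mm thick, flush with the underside. Axes as cassette_center.
- stand: Fixed aluminium sloping stand, 104 x 68 mm; its slope rises 25 degrees towards the left, from 12 mm to about 57 mm above the table, with ledges about 5 mm above the slope at its low end and both sides. Origin: centre of its underside; x up the slope.
- label_roll: Loose roll of labels, white, 72 mm in diameter, 30 mm high, standing by; origin at its underside. Not to be moved.
- tape_brown: Loose roll of brown tape, 80 mm in diameter, 30 mm high, standing by; origin at its underside. Not to be moved.

How it is judged:
On the way, in this order (a step that is already met when the one before it is completed fails the run):
1. the tray is pulled out and locked (value of joint tray above 0.095 m and value of joint release above 0.006 m), for 0.2 s.
2. the cassette, tilted at least 8 degrees, has its toe under the lip of the locked tray (all of step 1 and x of cassette_toe in the frame of tray_pocket between -0.0555 and -0.0445 m and z of cassette_toe in the frame of tray_pocket between -0.002 and 0.0135 m and y of cassette_toe in the frame of tray_pocket between -0.008 and 0.008 m and angle between cassette_center's own z axis and vertical above 0.14 rad), for 0.05 s.
3. the cassette lies level in the pocket, toe under the lip, with the tray still locked out (all of step 1 and x of cassette_center in the frame of tray_pocket between -0.005 and 0.005 m and y of cassette_center in the frame of tray_pocket between -0.005 and 0.005 m and z of cassette_center in the frame of tray_pocket between 0.019 and 0.028 m and angle between cassette_center's own z axis and vertical below 0.06 rad and x of cassette_toe in the frame of tray_pocket below -0.0445 m), for 0.2 s.
At the end, for the whole second after the job is handed in: The tray is home (within 4 mm) and at rest, the release down (below 3 mm), and the cassette lies in the pocket with its toe under the lip: within 5 mm of the pocket's middle, its centre 19 to 28 mm above the pocket floor, level within 3.4 degrees (value of joint tray below 0.004 m and velocity of joint tray below 0.01 m/s and value of joint release below 0.003 m and x of cassette_center in the frame of tray_pocket between -0.005 and 0.005 m and y of cassette_center in the frame of tray_pocket between -0.005 and 0.005 m and z of cassette_center in the frame of tray_pocket between 0.019 and 0.028 m and angle between cassette_center's own z axis and vertical below 0.06 rad and x of cassette_toe in the frame of tray_pocket below -0.0445 m); the robot touches nothing.
It fails at once if a roll standing by is moved more than 30 mm (distance of any of label_roll, tape_brown from where it was at the start of the episode above 0.03 m).
It also fails if it takes over 61 s, if anything falls off the work surface, if the arm or the gripper's body presses on something with over 40 N, if the wrist force passes 120 N, or if a joint passes its speed limit or range.

## Working session

There is one attempt and no reset: what is moved stays moved. The work goes in short steps, Python scripts to look and compute and a tool call to move; the robot and the scene stay as the last step left them, time stands still between calls to the robot, and variables do not carry over. Pictures are saved under pics/ and viewed, and the job is handed in when it is done.

Besides the shell and the picture viewer there is one more tool, called by a JSON object that holds its "api" and its "payload". jog_arm: Moves the arm, as the interface text tells. Its arguments: {"type":"object","properties":{"increments":{"type":"array","items":{"type":"array","items":{"type":"array","items":{"type":"number"}}}},"squeeze":{"type":"number"}},"required":["increments"]}

```bash
ls; mkdir -p pics; python3 - <<'E'
from rig import *
import cv2
o=get_obs(); print(o)
for n in ("scene","top"):
    im=camera(n); cv2.imwrite(f"pics/{n}0.png",im[:,:,::-1]); 
    c=camera_info(n); print(n,c)
try: print(grip_point_offset)
except Exception as e: print(e)
E
```

```text
pics
{'time': 0.0, 'q': array([-1.29650066e+00,  5.28474759e-01,  1.43387894e+00, -1.95653303e-05,
        1.18141802e+00, -1.78510193e-01]), 'joint_velocities': array([-0.00124975, -0.00098458, -0.00150019, -0.00125673,  0.00048182,
       -0.00084773]), 'joint_torque': array([-1.83269374e-03, -4.40053010e+01, -1.76592582e+01,  6.31045480e-02,
        5.83075185e-02, -1.68101919e-04]), 'position': array([ 0.27322711, -0.56122685,  0.18957388]), 'tool_rot': array([-0.15877263,  0.68982974, -0.68829129,  0.15868608]), 'ft_force': array([0.31195548, 0.05826089, 0.13692029]), 'moment': array([-0.02368532,  0.02850084, -0.05693967]), 'grip_width': 0.0867957219437825}
scene {'K': array([[512.61285909,   0.        , 322.72409385],
       [  0.        , 512.61285909, 237.65289323],
       [  0.        ,   0.        ,   1.        ]]), 'R': array([[-0.40476158, -0.91424505,  0.0180012 ],
       [-0.56029993,  0.23240666, -0.79501643],
       [ 0.72265624, -0.33187818, -0.60632073]]), 't': array([0.43272683, 0.21804789, 0.78824705])}
top {'K': array([[600.7919913 ,   0.        , 323.91353711],
       [  0.        , 600.7919913 , 250.91400075],
       [  0.        ,   0.        ,   1.        ]]), 'R': array([[ 1.87424461e-02, -9.99819103e-01,  3.23769323e-03],
       [-9.88539045e-01, -1.90159663e-02, -1.49762975e-01],
       [ 1.49797451e-01, -3.93661690e-04, -9.88716627e-01]]), 't': array([0.2668162 , 0.45827382, 1.02042504])}
0.0187
```

View pics/scene0.png

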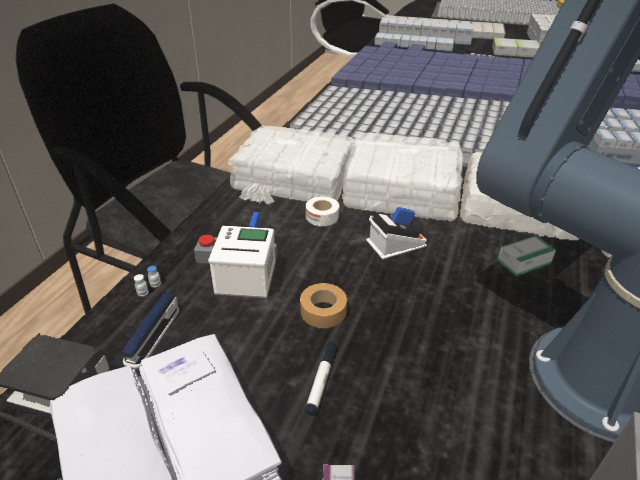

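View pics/top0.png

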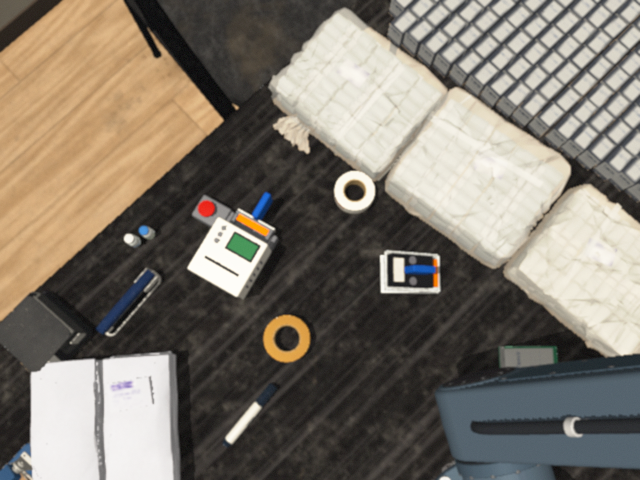

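The top view shows the printer with its blue grip near (262,207), the red button near (207,208), the stand and cassette near (410,272), the white roll near (355,192) and the brown roll near (287,338). In the scene view the grip is near (255,218) and the cassette rib near (403,215). I'll enlarge both next.

```bash
python3 - <<'E'
import cv2
t=cv2.imread("pics/top0.png"); s=cv2.imread("pics/scene0.png")
cv2.imwrite("pics/t_a.png",cv2.resize(t[170:320,170:320],None,fx=4,fy=4,interpolation=cv2.INTER_CUBIC))
cv2.imwrite("pics/t_b.png",cv2.resize(t[230:310,360:460],None,fx=6,fy=6,interpolation=cv2.INTER_CUBIC))
a=cv2.resize(s[200:310,180:290],None,fx=4,fy=4,interpolation=cv2.INTER_CUBIC)
b=cv2.resize(s[180:270,350:440],None,fx=4,fy=4,interpolation=cv2.INTER_CUBIC)
b=cv2.copyMakeBorder(b,0,a.shape[0]-b.shape[0],0,0,cv2.BORDER_CONSTANT)
cv2.imwrite("pics/s_ab.png",cv2.hconcat([a,b]))
E
```

```text
(no output)
```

View pics/t_a.png

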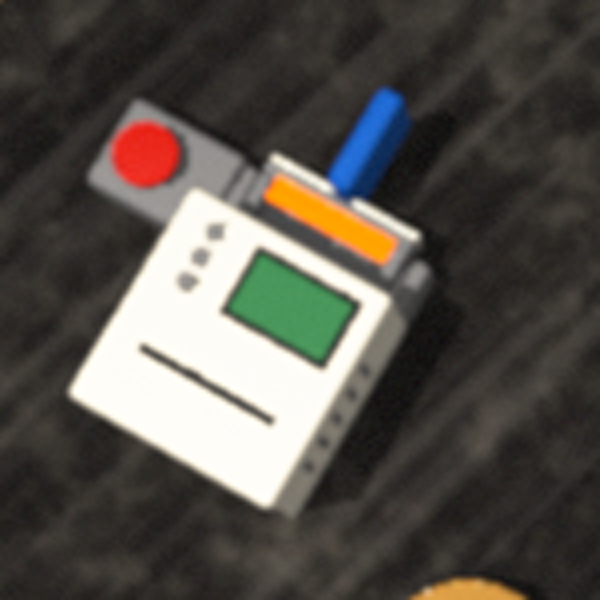

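View pics/t_b.png

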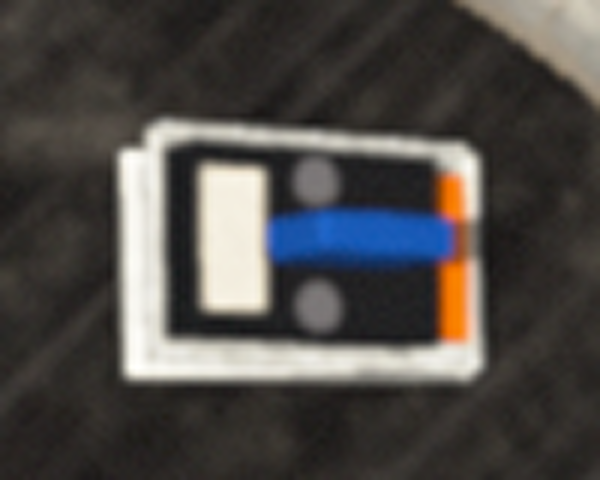

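View pics/s_ab.png

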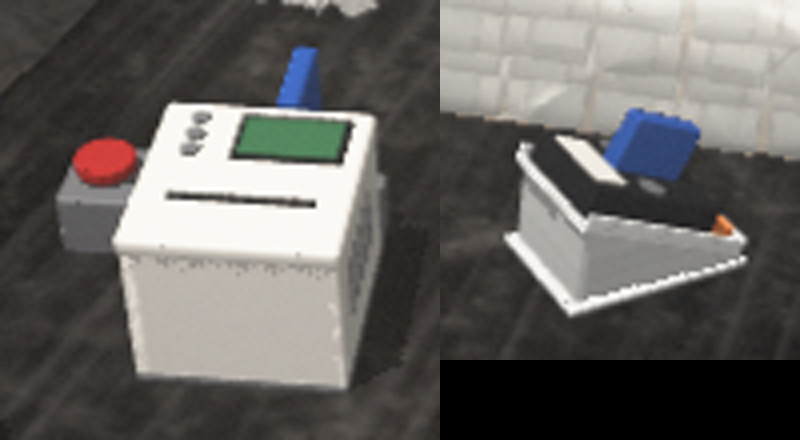

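The 4x crops show the four roof corners, the red disc, the blue grip bar and the cassette's blue rib, cream label and orange toe in both views. I'll triangulate them.

```bash
cat > h.py <<'E'
from rig import *
import numpy as np, cv2
CI={n:camera_info(n) for n in ("scene","top")}
def P(n):
    c=CI[n]; return c["K"]@np.c_[c["R"],c["t"]]
def tri(pt,ps):
    X=cv2.triangulatePoints(P("top"),P("scene"),np.array(pt,float).reshape(2,1),np.array(ps,float).reshape(2,1))
    return (X[:3]/X[3]).ravel()
def ray(n,uv,z):
    c=CI[n]; C=-c["R"].T@c["t"]; d=c["R"].T@np.linalg.inv(c["K"])@np.array([uv[0],uv[1],1.])
    return C+d*(z-C[2])/d[2]
def proj(n,X):
    p=P(n)@np.r_[X,1]; return p[:2]/p[2]
def snap(tag):
    r={}
    for n in ("scene","top"):
        r[n]=camera(n)[:,:,::-1].copy(); cv2.imwrite(f"pics/{n}{tag}.png",r[n])
    return r
def quad(mask,eps=None):
    cs,_=cv2.findContours(mask,cv2.RETR_EXTERNAL,cv2.CHAIN_APPROX_NONE)
    c=max(cs,key=cv2.contourArea); return c
E
python3 - <<'E'
from h import *
np.set_printoptions(precision=4,suppress=True)
t=lambda x,y:(170+(x+.5)/4-.5,170+(y+.5)/4-.5)
s=lambda x,y:(180+(x+.5)/4-.5,200+(y+.5)/4-.5)
T=[(195,190),(405,300),(270,510),(72,395)]; S=[(170,102),(378,115),(340,260),(115,248)]
for a,b in zip(T,S):
    X=tri(t(*a),s(*b)); print("roof",X, "ray84",ray("top",t(*a),.084),ray("scene",s(*b),.084))
# red
for n,tag in (("top","top0"),("scene","scene0")):
    im=cv2.imread(f"pics/{tag}.png"); hsv=cv2.cvtColor(im,cv2.COLOR_BGR2HSV)
    red=cv2.inRange(hsv,(0,150,100),(6,255,255))|cv2.inRange(hsv,(174,150,100),(180,255,255))
    blue=cv2.inRange(hsv,(105,150,80),(125,255,255)); orange=cv2.inRange(hsv,(8,200,150),(20,255,255))
    for nm,m in (("red",red),("blue",blue),("orange",orange)):
        k,l,st,ce=cv2.connectedComponentsWithStats(m)
        for i in range(1,k):
            if st[i,4]>25 and st[i,0]<470:print(n,nm,st[i],ce[i])
# scene cam
for n in CI: print(n,-CI[n]["R"].T@CI[n]["t"])
E
```

```text
roof [0.5002 0.4554 0.0837] ray84 [0.4997 0.4543 0.084 ] [0.5007 0.4567 0.084 ]
roof [0.4561 0.3671 0.0811] ray84 [0.4545 0.3644 0.084 ] [0.4545 0.3715 0.084 ]
roof [0.3663 0.4186 0.081 ] ray84 [0.3656 0.4173 0.084 ] [0.3636 0.4207 0.084 ]
roof [0.4128 0.5035 0.079 ] ray84 [0.4118 0.5015 0.084 ] [0.4075 0.5054 0.084 ]
top red [198 201  17  16 212] [206.     208.1557]
top blue [252 192  20  27 297] [261.8653 205.4916]
top blue [139 226   9   8  55] [142.7636 229.6182]
top blue [405 264  30  10 254] [419.2165 269.0748]
top blue [140 272   9  12  26] [143.8077 278.0385]
top blue [123 288  10  17  47] [126.9149 296.8511]
top blue [110 306  12  15  45] [115.1333 312.1333]
top orange [237 215  31  20 187] [251.7807 224.4599]
top orange [433 273   4  13  46] [434.6304 279.3478]
scene red [198 235  16  11 138] [205.7971 239.7899]
scene blue [391 208  23  14  70] [398.9429 213.    ]
scene blue [249 212  10  15  82] [253.6463 218.9512]
scene [-0.2723  0.6065  0.6435]
top [0.2952 0.2759 1.0767]
```

```bash
python3 - <<'E'
import cv2
t=cv2.imread("pics/top0.png"); s=cv2.imread("pics/scene0.png")
cv2.imwrite("pics/t_b2.png",cv2.resize(t[245:300,375:445],None,fx=11,fy=11,interpolation=cv2.INTER_LINEAR))
cv2.imwrite("pics/s_b2.png",cv2.resize(s[200:262,360:430],None,fx=9,fy=9,interpolation=cv2.INTER_LINEAR))
cv2.imwrite("pics/t_a2.png",cv2.resize(t[185:245,220:290],None,fx=10,fy=10,interpolation=cv2.INTER_LINEAR))
E
```

```text
(no output)
```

View pics/t_b2.png

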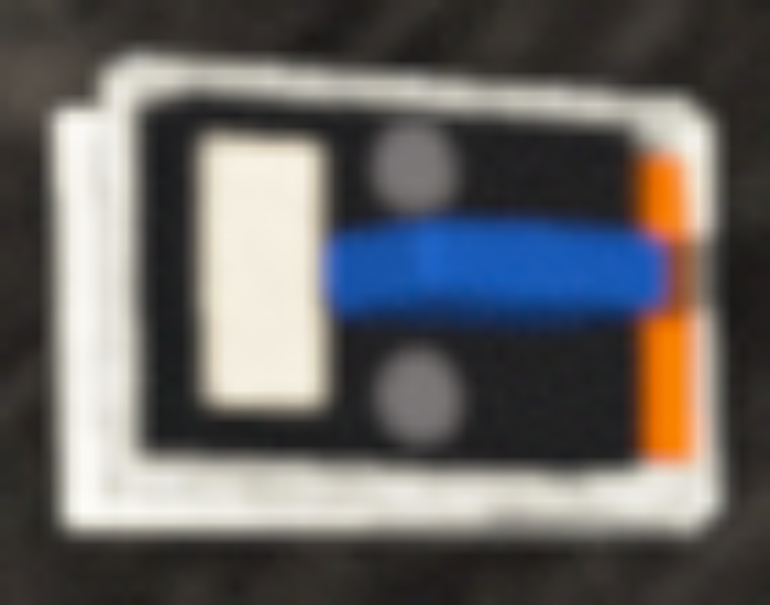

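View pics/s_b2.png

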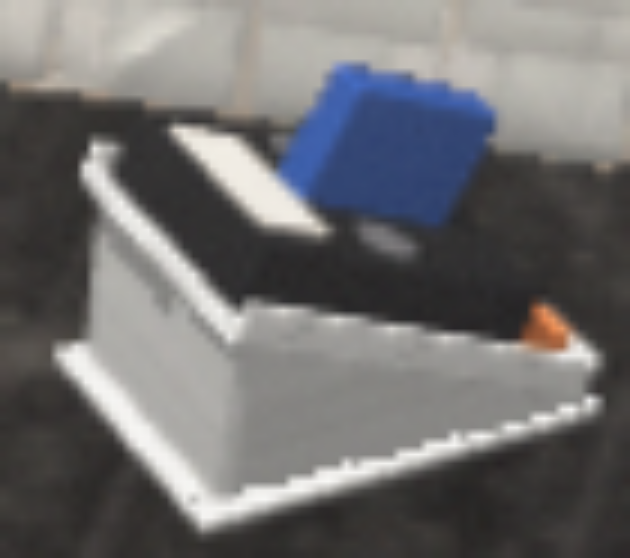

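View pics/t_a2.png

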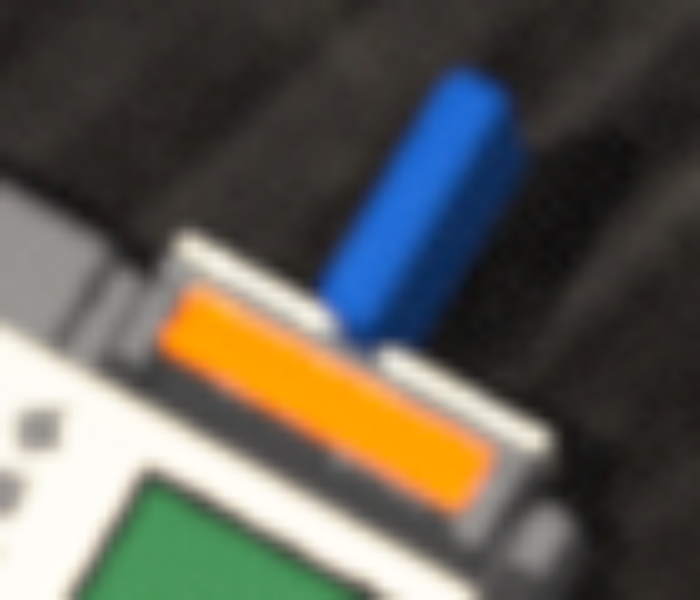

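```bash
python3 - <<'E'
from h import *
np.set_printoptions(precision=4,suppress=True)
T=lambda x,y:(375+(x+.5)/11-.5,245+(y+.5)/11-.5)
S=lambda x,y:(360+(x+.5)/9-.5,200+(y+.5)/9-.5)
def e(X,pt): return np.round(proj("top",X)-pt,1)
for nm,a,b in [("ribrear",(430,264),(352,80)),("ribfront",(665,270),(493,115)),("ribrearbot",(330,275),(295,182)),
  ("lab_r_far",(200,135),(170,127)),("lab_f_far",(325,140),(205,127)),("lab_f_near",(325,408),(330,235)),("lab_r_near",(200,410),(270,235)),
  ("dot near",(418,395),(388,240)),("toe far near",(690,458),(570,345))]:
    X=tri(T(*a),S(*b)); print(nm,X,e(X,np.array(T(*a))))
# stand base corners at z~0.003
for n,f,pts in (("top",T,[(55,105),(62,530),(715,530),(715,100)]),("scene",S,[(60,350),(205,525),(600,405)])):
    for p in pts: print(n,p,ray(n,f(*p),0.003))
# printer roof from top
im=cv2.imread("pics/top0.png"); g=cv2.cvtColor(im,cv2.COLOR_BGR2GRAY)
m=cv2.inRange(im,(215,225,225),(255,255,255)); roi=np.zeros_like(m); roi[190:305,180:285]=m[190:305,180:285]
roi=cv2.morphologyEx(roi,cv2.MORPH_OPEN,np.ones((7,7)))
c=quad(roi)[:,0,:]; hull=cv2.convexHull(c)[:,0,:]
for z in (.084,):
    W=np.array([ray("top",p,z)[:2] for p in hull]).astype(np.float32); r=cv2.minAreaRect(W); print("roof",r, cv2.boxPoints(r))
rp=tri((206.0,208.16),(205.8,239.8)); print("red",rp)
hsv=cv2.cvtColor(im,cv2.COLOR_BGR2HSV)
ge=hsv[188:222,250:275]; 
b=cv2.inRange(hsv,(105,150,170),(125,255,255)); b[:, :245]=0;b[:,290:]=0;b[230:]=0
c=quad(b)[:,0,:]; print("griptop px",cv2.minAreaRect(c),len(c))
W=np.array([ray("top",p,.064)[:2] for p in c]).astype(np.float32); r=cv2.minAreaRect(W); print("grip",r,cv2.boxPoints(r))
o=cv2.inRange(hsv,(8,200,150),(22,255,255)); o[:,300:]=0; o[240:]=0
c=quad(o)[:,0,:]; W=np.array([ray("top",p,.038)[:2] for p in c]).astype(np.float32); r=cv2.minAreaRect(W); print("lip",r,cv2.boxPoints(r))
# rolls
for nm,R,z in (("label",(330,380,165,220),.03),("brown",(255,320,310,370),.03)):
    x0,x1,y0,y1=R; sub=g[y0:y1,x0:x1]; m=(sub>110).astype(np.uint8)*255
    c=quad(m); (x,y),r=cv2.minEnclosingCircle(c); print(nm,ray("top",(x+x0,y+y0),z),r)
E
```

```text
ribrear [0.4188 0.1269 0.0875] [-0.5 -0.3]
ribfront [0.421  0.0873 0.0666] [-0.3 -0.2]
ribrearbot [0.4196 0.1384 0.0631] [-0.3 -0.2]
lab_r_far [0.44   0.1592 0.0702] [-0.2 -0.1]
lab_f_far [0.4425 0.1423 0.0638] [-2.1 -1.3]
lab_f_near [0.3995 0.1399 0.0626] [-0.7 -0.5]
lab_r_near [0.3974 0.1588 0.0694] [-0. -0.]
dot near [0.4022 0.1238 0.0551] [-0.4 -0.2]
toe far near [0.3971 0.0741 0.0154] [-0.4 -0.3]
top (55, 105) [0.454  0.1749 0.003 ]
top (62, 530) [0.3841 0.1734 0.003 ]
top (715, 530) [0.3861 0.0671 0.003 ]
top (715, 100) [0.4569 0.0664 0.003 ]
scene (60, 350) [0.4542 0.1742 0.003 ]
scene (205, 525) [0.3862 0.1742 0.003 ]
scene (600, 405) [0.3891 0.0705 0.003 ]
roof ((0.4324186444282532, 0.4376274347305298), (0.09544600546360016, 0.09602024406194687), 61.63174819946289) [[0.3675 0.4184]
 [0.452  0.3728]
 [0.4973 0.4568]
 [0.4128 0.5024]]
red [0.5246 0.4854 0.041 ]
griptop px ((260.4264831542969, 204.45590209960938), (5.3164567947387695, 26.410781860351562), 30.963756561279297) 50
grip ((0.5275604724884033, 0.3864368796348572), (0.009300757199525833, 0.04605570062994957), 61.356178283691406) [[0.5051 0.3934]
 [0.5455 0.3713]
 [0.55   0.3795]
 [0.5096 0.4016]]
lip ((0.49705541133880615, 0.4033331573009491), (0.058931864798069, 0.010434506461024284), 62.84185791015625) [[0.479  0.3795]
 [0.4882 0.3747]
 [0.5151 0.4272]
 [0.5059 0.4319]]
label [0.5711 0.2127 0.03  ] 28.833913803100586
brown [0.3002 0.3374 0.03  ] 23.68046760559082
```

The measurements agree with the text. The printer origin is about (0.499, 0.4015), the tray's outward direction about -28.4°, and the cassette rib centreline is at x≈0.420, rising to the left at 25-28°. Next I'll check the tool frame convention and work out the grasp pose for the tray grip.

```bash
cat >> h.py <<'E'
from scipy.spatial.transform import Rotation as Ro
A=np.deg2rad(-28.4)
U=np.array([np.cos(A),np.sin(A),0]); XP=-U; YP=np.array([-XP[1],XP[0],0])
O=np.array([.4993,.4015,0])
def pw(x,y,z): return O+x*XP+y*YP+np.array([0,0,z])
def tool(d,zj):  # approach dir (tool y?), jaw dir
    y=d/np.linalg.norm(d); z=zj-y*(zj@y); z/=np.linalg.norm(z); return np.c_[np.cross(y,z),y,z]
def delta(Rt,pt):
    o=get_obs(); R0=Ro.from_quat(o["tool_rot"]); rv=(Ro.from_matrix(Rt)*R0.inv()).as_rotvec(degrees=True)
    return rv, pt-o["position"]
E
python3 - <<'E'
from h import *
np.set_printoptions(precision=4,suppress=True)
o=get_obs(); print(Ro.from_quat(o["tool_rot"]).as_matrix())
down=np.array([0,0,-1.])
for s in (1,-1):
    print(s,delta(tool(down,s*YP),pw(-.034,0,.028)), np.degrees(np.arctan2(*(s*YP)[[1,0]])))
E
```

```text
[[-0.8992 -0.0006  0.4375]
 [-0.4375  0.0019 -0.8992]
 [-0.0003 -1.     -0.0019]]
1 (array([ -0.1147,   0.0214, -54.3447]), array([ 0.256 ,  0.9466, -0.1617])) -118.40000000000002
-1 (array([ -0.0254,  -0.1362, 125.6552]), array([ 0.256 ,  0.9466, -0.1617])) 61.60000000000001
```

{"api": "jog_arm", "payload": {"increments": [[[0, 0, 8, 0.025, 0.048, 0.02, 0], [0, 0, 16, 0.05, 0.096, 0.02, 0], [0, 0, 24, 0.075, 0.142, 0.02, 0], [0, 0, 32, 0.095, 0.188, 0.02, 0], [0, 0, 40, 0.115, 0.234, 0.02, 0], [0, 0, 48, 0.135, 0.28, 0.02, 0], [0, 0, 56, 0.155, 0.326, 0.02, 0], [0, 0, 63, 0.17, 0.372, 0.02, 0]]]}}

```text
time: 0.9
position: [0.4396, -0.1996, 0.2095]
tool_rot: [-0.497, 0.504, -0.503, 0.496]
ft_force: [0.8, -0.5, -0.8]
grip_width: 0.0446
```

```bash
python3 - <<'E'
from h import *
np.set_printoptions(precision=4,suppress=True)
o=get_obs();print(o["q"],o["position"])
print(delta(tool(np.array([0,0,-1.]),-YP),pw(-.034,0,.028)))
E
```

```text
[-0.6578  0.3117  1.7554 -0.0008  1.076  -0.6439] [ 0.4396 -0.1996  0.2095]
(array([ 0.0313, -0.0963, 62.3737]), array([ 0.0896,  0.585 , -0.1815]))
```

{"api": "jog_arm", "payload": {"increments": [[[0, 0, 6, 0.012, 0.048, 0, 0], [0, 0, 12, 0.024, 0.096, 0, 0], [0, 0, 18, 0.036, 0.144, 0, 0], [0, 0, 24, 0.048, 0.192, 0, 0], [0, 0, 30, 0.06, 0.24, 0, 0], [0, 0, 36, 0.07, 0.288, 0, 0], [0, 0, 42, 0.075, 0.336, 0, 0], [0, 0, 48, 0.08, 0.384, 0, 0]]]}}

```text
time: 1.7
position: [0.5193, 0.1864, 0.2092]
tool_rot: [0.66, -0.257, 0.256, -0.658]
ft_force: [0.7, -0.1, 0.5]
grip_width: 0.0434
```

{"api": "jog_arm", "payload": {"increments": [[[0, 0, 6, 0.004, 0.048, 0, 0], [0, 0, 12, 0.006, 0.096, 0, 0], [0, 0, 14.5, 0.008, 0.144, 0, 0], [0, 0, 14.5, 0.009, 0.19, -0.02, 0], [0, 0, 14.5, 0.009, 0.2, -0.06, 0], [0, 0, 14.5, 0.009, 0.2, -0.09, 0], [0, 0, 14.5, 0.009, 0.2, -0.09, 0]]]}}

```text
time: 2.4
position: [0.5239, 0.3851, 0.1136]
tool_rot: [0.69, -0.174, 0.167, -0.683]
ft_force: [-0.5, 0.4, -0.3]
grip_width: 0.0434
```

```bash
python3 - <<'E'
from h import *
np.set_printoptions(precision=4,suppress=True)
o=get_obs();print(o["q"],o["position"])
print(delta(tool(np.array([0,0,-1.]),-YP),pw(-.034,0,.028)))
r=snap("1")
cv2.imwrite("pics/c1.png",cv2.hconcat([cv2.resize(r["top"][150:290,190:330],(400,400)),cv2.resize(r["scene"][150:290,180:320],(400,400))]))
E
```

```text
[ 0.4628  0.6547  1.4217 -0.001   1.0794 -0.6201] [0.5239 0.3851 0.1136]
(array([ 0.4078, -0.7098, -0.4691]), array([ 0.0053,  0.0003, -0.0856]))
```

View pics/c1.png

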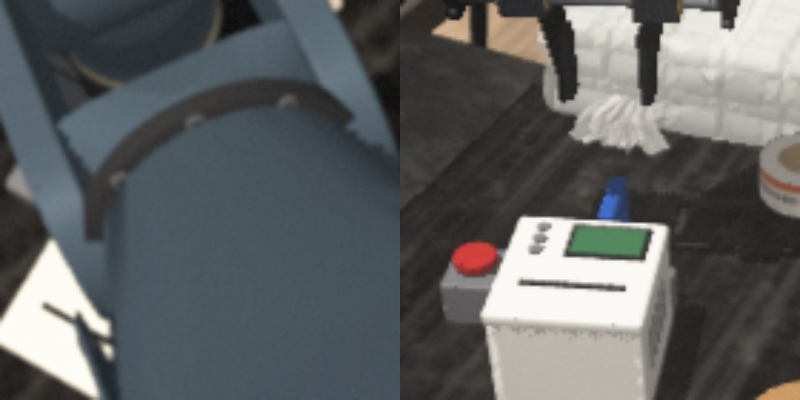

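The scene view shows both fingertips astride the blue grip, which sits midway between them at about (615,200) in the crop. Descending.

{"api": "jog_arm", "payload": {"increments": [[[0, 0, 0, 0.005, 0, -0.02, 0], [0, 0, 0, 0.005, 0, -0.045, 0], [0, 0, 0, 0.005, 0, -0.07, 0], [0, 0, 0, 0.005, 0, -0.084, 0], [0, 0, 0, 0.005, 0, -0.084, 0], [0, 0, 0, 0.005, 0, -0.084, 0]]]}}

```text
time: 3.1
position: [0.5343, 0.3865, 0.0363]
tool_rot: [0.687, -0.172, 0.171, -0.686]
ft_force: [0.9, 0.5, 1.4]
grip_width: 0.0436
```

```bash
python3 - <<'E'
from h import *
np.set_printoptions(precision=4,suppress=True)
o=get_obs();print(o["q"],o["position"],o["ft_force"])
print(delta(tool(np.array([0,0,-1.]),-YP),pw(-.034,0,.028)))
r=snap("2")
cv2.imwrite("pics/c2.png",cv2.resize(r["scene"][150:270,190:330],None,fx=5,fy=5))
E
```

```text
[ 0.4575  0.761   1.453  -0.001   0.9288 -0.6232] [0.5343 0.3865 0.0363] [0.9461 0.5306 1.3979]
(array([ 0.0709, -0.045 , -0.3534]), array([-0.0051, -0.0011, -0.0083]))
```

View pics/c2.png

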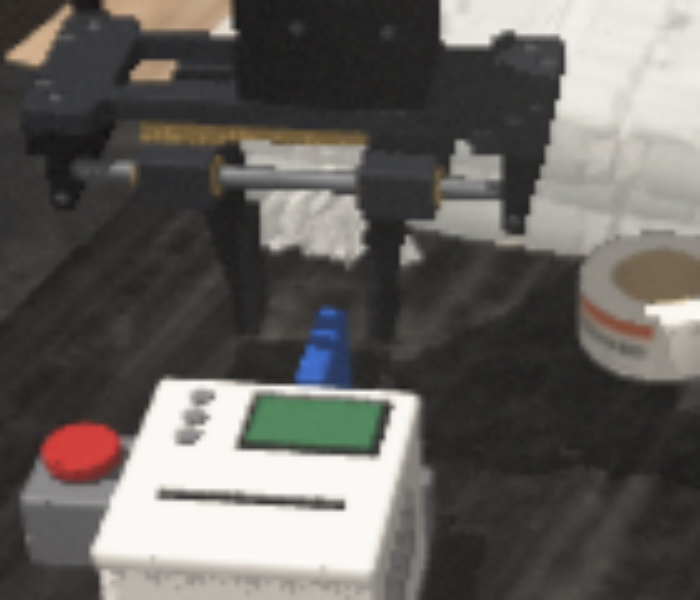

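The fingers straddle the grip in the scene view, but the tool is 8 mm high and 5 mm too far out. I'll correct that and close.

{"api": "jog_arm", "payload": {"increments": [[[0, 0, 0, -0.005, -0.001, -0.007, 0], [0, 0, 0, -0.005, -0.001, -0.007, 0], [0, 0, 0, -0.005, -0.001, -0.007, 0.6], [0, 0, 0, -0.005, -0.001, -0.007, 1], [0, 0, 0, -0.005, -0.001, -0.007, 1], [0, 0, 0, -0.005, -0.001, -0.007, 1]]], "squeeze": 40}}

```text
time: 3.8
position: [0.5297, 0.3858, 0.0298]
tool_rot: [0.686, -0.171, 0.171, -0.686]
ft_force: [-0.2, 0.3, 0.1]
grip_width: 0.0192
```

```bash
python3 - <<'E'
from h import *
np.set_printoptions(precision=4,suppress=True)
o=get_obs();print(o["q"],o["position"],o["ft_force"],o["grip_width"])
print(U*.1)
E
```

```text
[ 0.4598  0.7653  1.4684 -0.001   0.9079 -0.6212] [0.5297 0.3858 0.0298] [-0.1931  0.338   0.1484] 0.019155387600848058
[ 0.088  -0.0476  0.    ]
```

Still closing. I'll let the fingers close before pulling.

{"api": "jog_arm", "payload": {"increments": [[[0, 0, 0, 0, 0, 0, 1], [0, 0, 0, 0, 0, 0, 1], [0, 0, 0, 0, 0, 0, 1]]]}}

```text
time: 4.1
position: [0.5303, 0.3868, 0.0299]
tool_rot: [-0.686, 0.171, -0.172, 0.687]
ft_force: [0.8, 3.7, -1.8]
grip_width: 0.0101
```

{"api": "jog_arm", "payload": {"increments": [[[0, 0, 0, 0.011, -0.006, 0, 1], [0, 0, 0, 0.022, -0.012, 0, 1], [0, 0, 0, 0.035, -0.019, 0, 1], [0, 0, 0, 0.048, -0.026, 0, 1], [0, 0, 0, 0.062, -0.0335, 0, 1], [0, 0, 0, 0.075, -0.0405, 0, 1], [0, 0, 0, 0.085, -0.046, 0, 1], [0, 0, 0, 0.0895, -0.0485, 0, 1]]]}}

```text
time: 4.9
position: [0.6173, 0.3397, 0.0298]
tool_rot: [-0.685, 0.173, -0.17, 0.687]
ft_force: [-4.9, 6.3, 1.9]
grip_width: 0.0101
```

```bash
python3 - <<'E'
from h import *
np.set_printoptions(precision=4,suppress=True)
o=get_obs();print(o["position"],o["ft_force"],o["grip_width"], (o["position"]-[.5303,.3868,0.03])@U)
E
```

```text
[0.6173 0.3397 0.0298] [-4.8789  6.3074  1.8936] 0.010135651977047787 0.09896825948588828
```

{"api": "jog_arm", "payload": {"increments": [[[0, 0, 0, 0.003, -0.0015, 0, 1], [0, 0, 0, 0.004, -0.002, 0, 1], [0, 0, 0, 0.004, -0.002, 0, 1]]]}}

```text
time: 5.2
position: [0.618, 0.3393, 0.0298]
tool_rot: [-0.685, 0.176, -0.168, 0.687]
ft_force: [-4.6, 5.4, 2.7]
grip_width: 0.0102
```

```bash
python3 - <<'E'
from h import *
np.set_printoptions(precision=4,suppress=True)
o=get_obs();print(o["position"],o["ft_force"],o["ft_force"]@U,o["grip_width"], (o["position"]-[.5303,.3868,0.03])@U)
r=snap("3")
cv2.imwrite("pics/c3.png",cv2.hconcat([cv2.resize(r["top"][150:290,190:330],(400,400)),cv2.resize(r["scene"][150:290,180:320],(400,400))]))
E
```

```text
[0.618  0.3393 0.0298] [-4.5849  5.4134  2.7298] -6.607839154359865 0.010243675541534996 0.0997203869385996
```

View pics/c3.png

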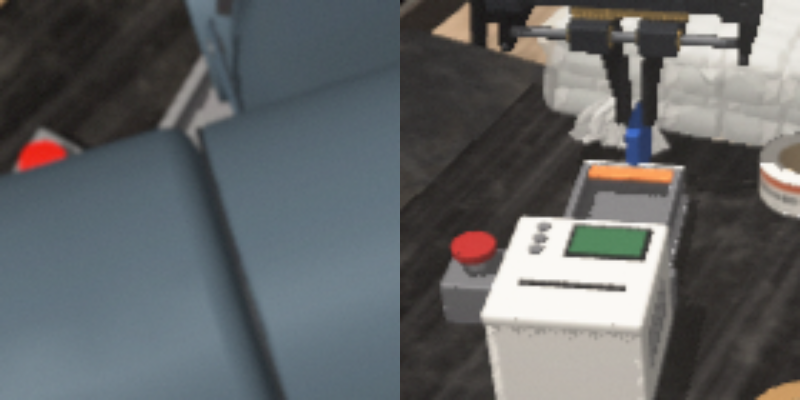

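The red button has risen on its stem (crop 472,250), the empty pocket is visible and pull travel is 0.0997. I'll relax the pull, open and rise.

{"api": "jog_arm", "payload": {"increments": [[[0, 0, 0, -0.001, 0.0005, 0, 1], [0, 0, 0, -0.001, 0.0005, 0, 0.3], [0, 0, 0, -0.001, 0.0005, 0, 0], [0, 0, 0, -0.001, 0.0005, 0, 0], [0, 0, 0, 0, 0, 0, 0]]]}}

```text
time: 5.8
position: [0.6181, 0.3387, 0.0297]
tool_rot: [-0.685, 0.176, -0.168, 0.687]
ft_force: [0.9, 0.4, 0.9]
grip_width: 0.0348
```

{"api": "jog_arm", "payload": {"increments": [[[0, 0, 0, 0, 0, 0.03, 0], [0, 0, 0, 0, 0, 0.07, 0], [0, 0, 0, 0, 0, 0.12, 0], [0, 0, -8, -0.02, -0.035, 0.15, 0], [0, 0, -16, -0.05, -0.075, 0.15, 0], [0, 0, -24, -0.08, -0.115, 0.15, 0], [0, 0, -32, -0.11, -0.155, 0.15, 0], [0, 0, -40, -0.14, -0.19, 0.15, 0]]]}}

```text
time: 6.6
position: [0.4769, 0.1466, 0.1799]
tool_rot: [-0.583, 0.401, -0.395, 0.586]
ft_force: [0.5, -0.7, -0.1]
grip_width: 0.0435
```

```bash
python3 - <<'E'
from h import *
np.set_printoptions(precision=4,suppress=True)
o=get_obs();print(o["q"],o["position"],o["ft_force"],o["grip_width"])
r=snap("4")
E
```

```text
[ 0.0674  0.3743  1.7542  0.011   1.0169 -0.3142] [0.4769 0.1466 0.1799] [ 0.4726 -0.7489 -0.1278] 0.0435443055546816
```

View pics/top4.png

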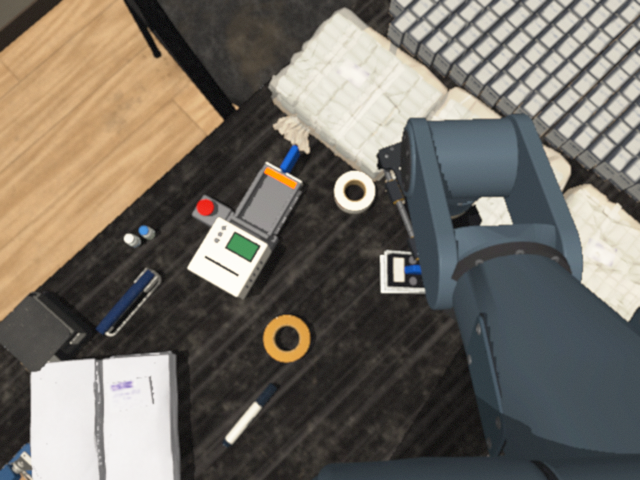

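View pics/scene4.png

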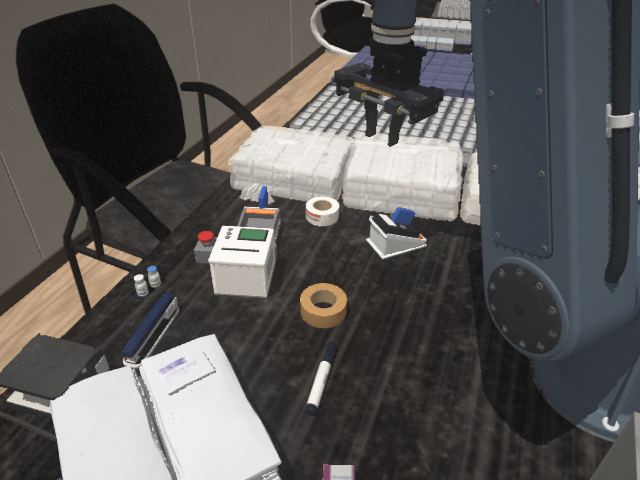

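The tray stays out with the lip near (281,177) in the top view, and the red button is raised. I'll measure the pocket.

```bash
python3 - <<'E'
import cv2
t=cv2.imread("pics/top4.png"); s=cv2.imread("pics/scene4.png")
cv2.imwrite("pics/t_c.png",cv2.resize(t[140:250,215:315],None,fx=5.4,fy=5.4,interpolation=cv2.INTER_LINEAR))
cv2.imwrite("pics/s_c.png",cv2.resize(s[180:250,195:295],None,fx=8,fy=8,interpolation=cv2.INTER_LINEAR))
E
```

```text
(no output)
```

View pics/t_c.png

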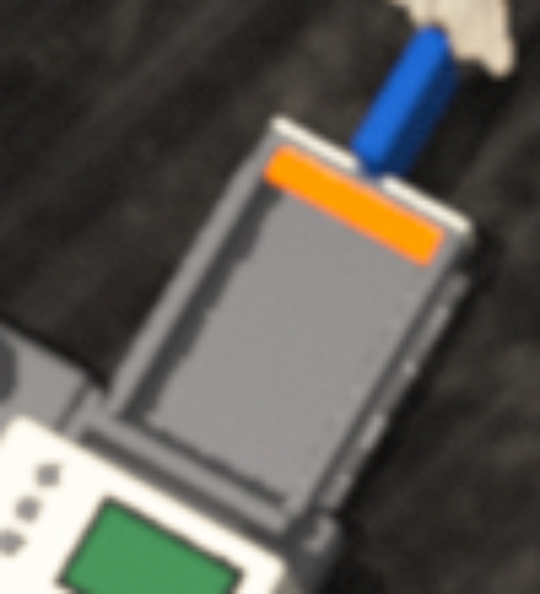

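View pics/s_c.png

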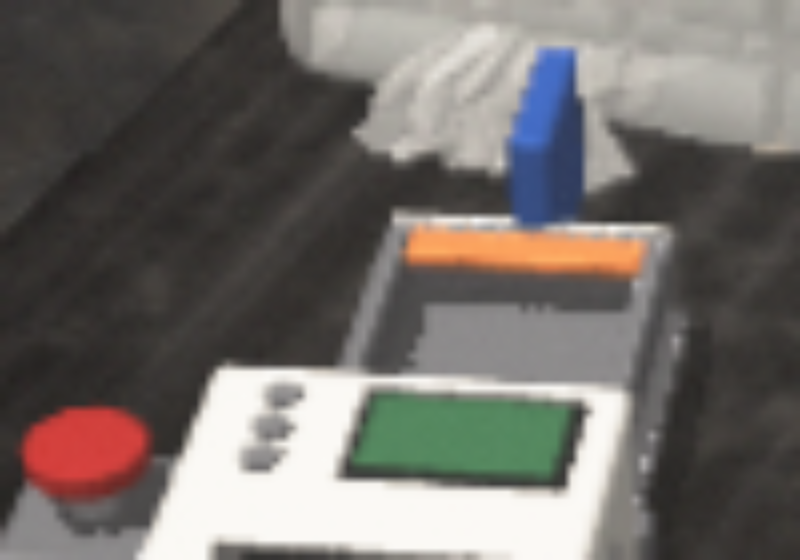

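```bash
python3 - <<'E'
from h import *
np.set_printoptions(precision=4,suppress=True)
def pf(X): d=np.array(X)-O; return np.array([d@XP,d@YP,d[2]])
im=cv2.imread("pics/top4.png");hsv=cv2.cvtColor(im,cv2.COLOR_BGR2HSV)
o=cv2.inRange(hsv,(8,200,150),(22,255,255)); o[:,310:]=0; o[205:]=0
c=quad(o)[:,0,:]; W=np.array([ray("top",p,.038)[:2] for p in c]).astype(np.float32); r=cv2.minAreaRect(W); print("lip",r); ctr=np.r_[r[0],.038]; print(pf(ctr)); [print(b,pf(np.r_[b,.038])) for b in cv2.boxPoints(r)]
ct=c.mean(0); M=cv2.moments(o,True); ct=np.array([M["m10"],M["m01"]])/M["m00"]
s=cv2.imread("pics/scene4.png");hs=cv2.cvtColor(s,cv2.COLOR_BGR2HSV); os=cv2.inRange(hs,(5,150,120),(22,255,255)); os[:,300:]=0; os[230:]=0;os[:200]=0
M=cv2.moments(os,True); cs=np.array([M["m10"],M["m01"]])/M["m00"]; X=tri(ct,cs); print("lip tri",X,pf(X),ct,cs)
b=cv2.inRange(hsv,(105,150,170),(125,255,255)); b[:, :270]=0;b[:,320:]=0;b[190:]=0
c=quad(b)[:,0,:];W=np.array([ray("top",p,.064)[:2] for p in c]).astype(np.float32); r=cv2.minAreaRect(W);print("grip",r,pf(np.r_[r[0],.064]))
red=[]
for n,h in (("top",hsv),("scene",hs)):
    m=cv2.inRange(h,(0,150,100),(6,255,255))|cv2.inRange(h,(174,150,100),(180,255,255)); m[:,:190]=0;m[:,230:]=0
    M=cv2.moments(cv2.morphologyEx(m,cv2.MORPH_OPEN,np.ones((3,3))),True); red.append(np.array([M["m10"],M["m01"]])/M["m00"])
X=tri(*red); print("red",red,X,pf(X),pf(ray("top",red[0],.053)))
E
```

```text
lip ((0.5832521915435791, 0.35660436749458313), (0.05963967740535736, 0.010285613127052784), 63.003578186035156)
[-0.0952 -0.0004  0.038 ]
[0.5651 0.3324] [-0.0908  0.0295  0.038 ]
[0.5743 0.3277] [-0.1011  0.0292  0.038 ]
[0.6014 0.3808] [-0.0996 -0.0304  0.038 ]
[0.5922 0.3855] [-0.0893 -0.0301  0.038 ]
lip tri [0.5841 0.3573 0.036 ] [-0.0956 -0.0014  0.036 ] [279.956  177.5659] [259.9811 211.283 ]
grip ((0.6131173968315125, 0.3401155173778534), (0.009415523149073124, 0.045649781823158264), 61.35844802856445) [-0.1293 -0.0001  0.064 ]
red [array([204.8489, 206.8533]), array([205.1348, 236.    ])] [0.5248 0.4856 0.05  ] [ 0.0175 -0.0861  0.05  ] [ 0.0177 -0.0845  0.053 ]
```

The lip is centred at x=-0.0952 in the printer frame, so the pocket centre is about -0.045 to -0.047. The red button top measures 50-53 mm high (raised). Now I'll compute the cassette grasp approach, tilted 25° with the cassette.

```bash
cat >> h.py <<'E'
def cframe(yaw,tilt):  # cassette axes: x toe->rear, rear up by tilt (deg)
    a=np.deg2rad(yaw);t=np.deg2rad(tilt)
    x=np.array([np.cos(a)*np.cos(t),np.sin(a)*np.cos(t),np.sin(t)]); y=np.array([-np.sin(a),np.cos(a),0]); return np.c_[x,y,np.cross(x,y)]
def tool_c(C): return tool(-C[:,2],-C[:,1])
E
python3 - <<'E'
from h import *
np.set_printoptions(precision=4,suppress=True)
C=cframe(91.2,25); ctr=np.array([.4198,.111,.0555])
for b in (.06,0.004): 
    print(delta(tool_c(C),ctr+C@[.005,0,-.001+b]))
print(C)
E
```

```text
(array([ 24.0576,   4.3195, -20.1804]), array([-0.0516, -0.0545, -0.068 ]))
(array([ 24.0576,   4.3195, -20.1804]), array([-0.0521, -0.0309, -0.1187]))
[[-0.019  -0.9998  0.0089]
 [ 0.9061 -0.0209 -0.4225]
 [ 0.4226  0.      0.9063]]
```

{"api": "jog_arm", "payload": {"increments": [[[6, 1.1, -5, -0.015, -0.015, 0, 0], [12, 2.2, -10, -0.03, -0.03, -0.01, 0], [18, 3.2, -15, -0.045, -0.045, -0.03, 0], [24, 4.3, -20.2, -0.0515, -0.0545, -0.05, 0], [24, 4.3, -20.2, -0.0515, -0.0545, -0.068, 0], [24, 4.3, -20.2, -0.0515, -0.0545, -0.068, 0], [24, 4.3, -20.2, -0.0515, -0.0545, -0.068, 0]]]}}

```text
time: 7.4
position: [0.4211, 0.0905, 0.1112]
tool_rot: [-0.387, 0.592, -0.374, 0.6]
ft_force: [0.3, 0.4, -0.2]
grip_width: 0.0438
```

```bash
python3 - <<'E'
from h import *
np.set_printoptions(precision=4,suppress=True)
o=get_obs();print(o["q"],o["position"],o["ft_force"])
C=cframe(91.2,25); ctr=np.array([.4198,.111,.0555])
for b in (.06,0.004,0): 
    print(delta(tool_c(C),ctr+C@[.005,0,-.001+b]))
r=snap("5")
cv2.imwrite("pics/c5.png",cv2.hconcat([cv2.resize(r["top"][210:310,350:450],(400,400)),cv2.resize(r["scene"][150:270,330:450],(400,400))]))
E
```

```text
[-0.3843  0.4708  2.022   0.5179  0.8994 -0.783 ] [0.4211 0.0905 0.1112] [ 0.2936  0.4363 -0.1988]
(array([ 0.0575,  0.0206, -0.022 ]), array([-0.0008,  0.0001, -0.0001]))
(array([ 0.0575,  0.0206, -0.022 ]), array([-0.0013,  0.0237, -0.0509]))
(array([ 0.0575,  0.0206, -0.022 ]), array([-0.0014,  0.0254, -0.0545]))
```

View pics/c5.png

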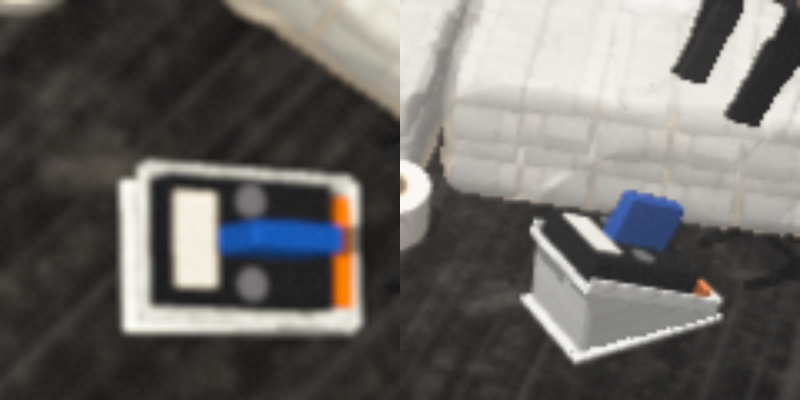

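```bash
python3 - <<'E'
from h import *
o=get_obs()
for n in ("top","scene"): print(n,proj(n,o["position"]))
R=Ro.from_quat(o["tool_rot"]).as_matrix();print(R.round(3))
im=cv2.imread("pics/scene5.png");t=cv2.imread("pics/top5.png")
for n,i in (("top",t),("scene",im)):
    p=proj(n,o["position"]);cv2.circle(i,tuple(int(v) for v in p),3,(255,0,255),-1)
cv2.imwrite("pics/c5b.png",cv2.hconcat([t[100:400,300:640],im[50:350,300:640]]))
E
```

```text
top [437.54270509 265.31578534]
scene [415.97636425 193.46213234]
[[ 0.022 -0.008  1.   ]
 [-0.907  0.421  0.023]
 [-0.421 -0.907  0.002]]
```

View pics/c5b.png

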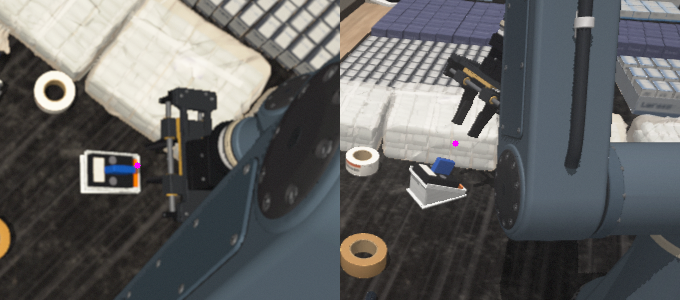

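```bash
python3 - <<'E'
from h import *
print(proj("scene",np.array([.5343,.3865,.0363])),proj("scene",np.array([.5343,.3865,.0563])))
print("c3",proj("scene",np.array([.618,.3393,.0298])))
i=cv2.imread("pics/scene3.png");j=cv2.imread("pics/scene2.png")
cv2.imwrite("pics/c3b.png",cv2.hconcat([cv2.resize(i[150:230,220:300],(400,400)),cv2.resize(j[170:250,210:290],(400,400))]))
E
```

```text
[254.52823549 227.46438197] [253.89340686 219.28787323]
c3 [263.72592329 203.73785553]
```

View pics/c3b.png

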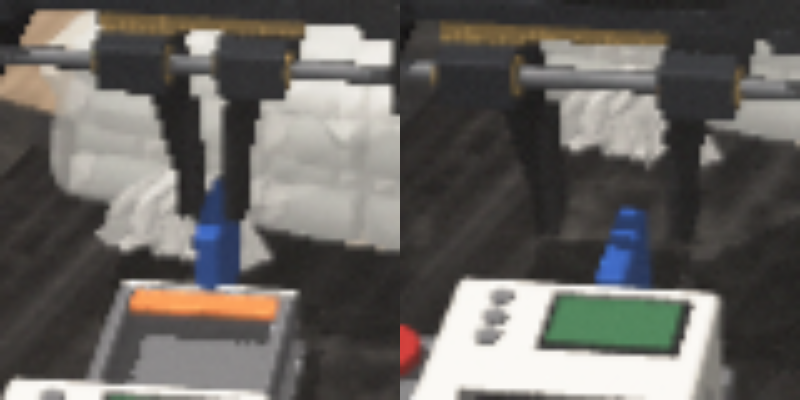

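```bash
python3 - <<'E'
import cv2
t=cv2.imread("pics/top5.png"); s=cv2.imread("pics/scene5.png")
a=cv2.resize(t[180:340,420:540],(600,800)); cv2.imwrite("pics/f_t.png",cv2.resize(t[220:320,430:510],None,fx=6,fy=6))
cv2.imwrite("pics/f_s.png",cv2.resize(cv2.convertScaleAbs(s[90:200,395:495],alpha=1.8,beta=20),None,fx=5.4,fy=5.4))
E
```

```text
(no output)
```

View pics/f_t.png

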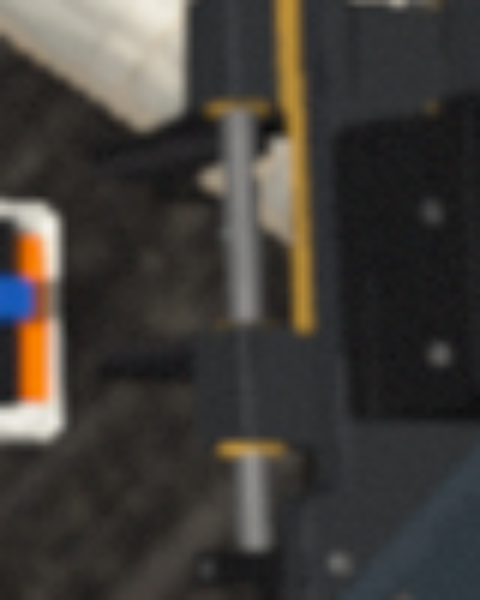

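View pics/f_s.png

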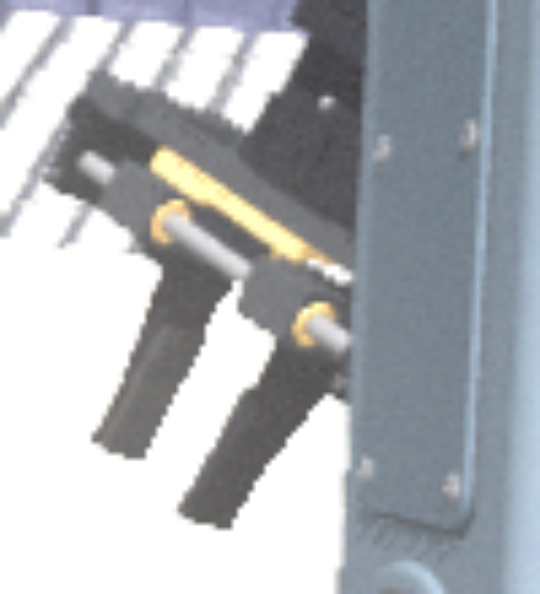

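```bash
python3 - <<'E'
from h import *
np.set_printoptions(precision=4,suppress=True)
o=get_obs(); p=o["position"]; R=Ro.from_quat(o["tool_rot"]).as_matrix()
for a,b in (((446.2,263.3),(425,180.7)),((445.8,246.6),(417.2,174.2)),((446.6,280),(433,187.2))):
    X=tri(a,b); print(X, R.T@(X-p), proj("top",X)-a)
E
```

```text
[0.4197 0.0804 0.1393] [-0.0019 -0.0294 -0.0018] [1.4375 0.9839]
[0.4464 0.0808 0.1392] [-0.0017 -0.0293  0.0249] [1.3665 0.9193]
[0.3931 0.0802 0.1398] [-0.0025 -0.0298 -0.0283] [1.4876 1.036 ]
```

```bash
python3 - <<'E'
from h import *
np.set_printoptions(precision=4,suppress=True)
o=get_obs(); p=o["position"]; R=Ro.from_quat(o["tool_rot"]).as_matrix()
for nm,a,b in (("junction near",(462.4,279.9),(449,153)),("ring far",(430+238/6,220+107/6),(395+172/5.4,90+222/5.4)),("ring near",(430+252/6,220+450/6),(395+315/5.4,90+325/5.4))):
    X=tri(a,b); print(nm,X, R.T@(X-p), proj("top",X)-a)
E
```

```text
junction near [0.384  0.0703 0.2142] [-0.0251 -0.1013 -0.0375] [3.2737 2.3727]
ring far [0.4473 0.0673 0.2274] [-0.0265 -0.115   0.0257] [-0.4303 -0.291 ]
ring near [0.3654 0.0657 0.2275] [-0.0269 -0.1152 -0.0562] [-0.608  -0.4342]
```

Both camera views put the visible fingertips about 29 mm behind the reported TCP along the tool axis. The tips are at tool y≈-0.029, and the guide block sits 72 mm behind them, as the text says. So the reported TCP seems to be about 29 mm too far forward. I'll test this with a careful approach, watching the force.

{"api": "jog_arm", "payload": {"increments": [[[0, 0, 0, 0, 0.008, -0.017, 0], [0, 0, 0, -0.0005, 0.016, -0.034, 0], [0, 0, 0, -0.0005, 0.022, -0.047, 0], [0, 0, 0, -0.0005, 0.0235, -0.0505, 0], [0, 0, 0, -0.0005, 0.0235, -0.0505, 0]]]}}

```text
time: 8.0
position: [0.421, 0.1154, 0.0617]
tool_rot: [-0.387, 0.59, -0.374, 0.602]
ft_force: [-0.3, -0.8, 0.3]
grip_width: 0.0437
```

```bash
python3 - <<'E'
from h import *
np.set_printoptions(precision=4,suppress=True)
o=get_obs();print(o["position"],o["ft_force"])
r=snap("6")
cv2.imwrite("pics/c6.png",cv2.hconcat([cv2.resize(r["top"][235:305,375:445],(400,400)),cv2.resize(r["scene"][170:260,350:440],(400,400))]))
E
```

```text
[0.421  0.1154 0.0617] [-0.2931 -0.7715  0.2967]
```

View pics/c6.png

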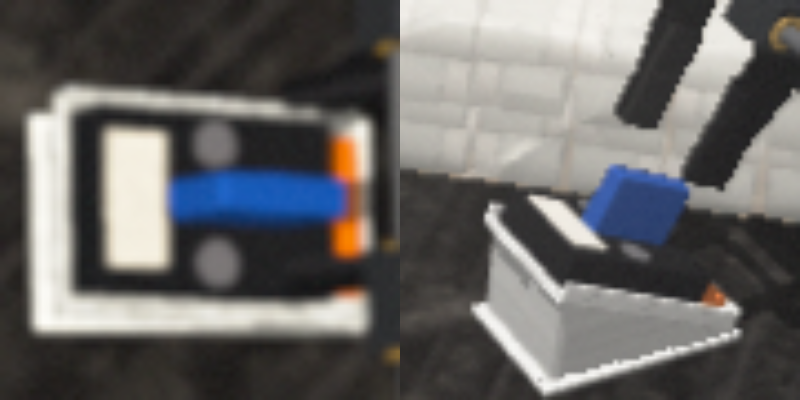

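Confirmed: there is no contact force and the tips are still just above the rib's top in the scene view (crop 640,125 and 705,185). I'll take the true tip as 29 mm behind the reported TCP and creep further in.

{"api": "jog_arm", "payload": {"increments": [[[0, 0, 0, 0, 0.004, -0.009, 0], [0, 0, 0, 0, 0.0085, -0.018, 0], [0, 0, 0, 0, 0.0105, -0.0225, 0], [0, 0, 0, 0, 0.0105, -0.0225, 0]]]}}

```text
time: 8.5
position: [0.4208, 0.1257, 0.0388]
tool_rot: [-0.387, 0.591, -0.374, 0.601]
ft_force: [-0.8, -0.1, -0.4]
grip_width: 0.0435
```

{"api": "jog_arm", "payload": {"increments": [[[0, 0, 0, 0, 0.001, -0.002, 0], [0, 0, 0, 0, 0.001, -0.002, 0]]]}}

```text
time: 8.7
position: [0.4205, 0.1268, 0.0365]
tool_rot: [-0.387, 0.591, -0.373, 0.601]
ft_force: [0.0, -0.4, 0.4]
grip_width: 0.0436
```

```bash
python3 - <<'E'
from h import *
np.set_printoptions(precision=4,suppress=True)
o=get_obs();print(o["position"],o["ft_force"]); C=cframe(91.2,25); print("tip in cass",C.T@(o["position"]+.029*C[:,2]-[.4205,.111,.0555]))
r=snap("7")
cv2.imwrite("pics/c7.png",cv2.hconcat([cv2.resize(r["top"][235:305,375:445],(400,400)),cv2.resize(r["scene"][170:260,350:440],(400,400))]))
E
```

```text
[0.4205 0.1268 0.0365] [ 0.0437 -0.4101  0.3714]
tip in cass [ 0.0063 -0.0004  0.0052]
```

View pics/c7.png

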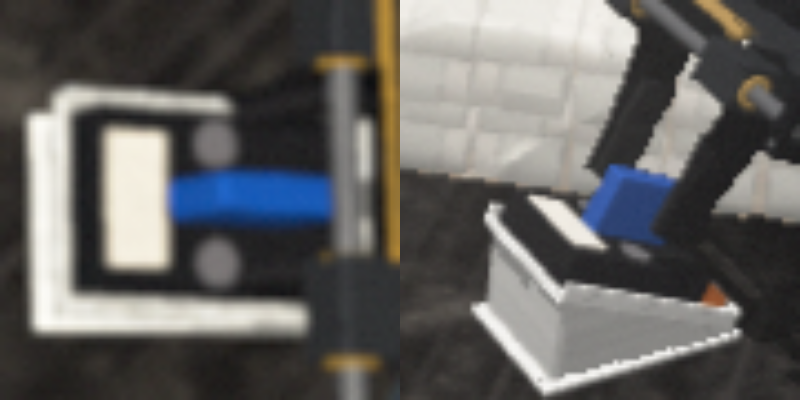

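```bash
python3 - <<'E'
import cv2
s=cv2.imread("pics/scene7.png")
cv2.imwrite("pics/c7b.png",cv2.resize(cv2.convertScaleAbs(s[190:250,375:435],alpha=2.2,beta=15),None,fx=10,fy=10))
E
```

```text
(no output)
```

View pics/c7b.png

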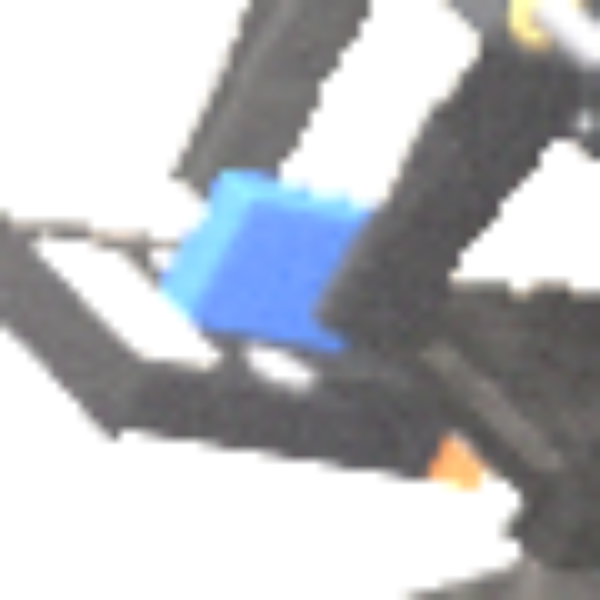

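```bash
python3 - <<'E'
from h import *
np.set_printoptions(precision=4,suppress=True)
C=cframe(91.2,25);p=np.array([.4205,.1268,.0365])
for L in (.029,.0): 
    for dx in (-.025,0,.025): print(L,dx,proj("scene",p+L*C[:,2]+[dx-.001,0,0]))
c=CI["scene"];Cc=-c["R"].T@c["t"]
def rayx(uv,x):
    d=c["R"].T@np.linalg.inv(c["K"])@np.array([uv[0],uv[1],1.]); return Cc+d*(x-Cc[0])/d[0]
for uv,x in (((411.5,223.5),.3945),((403.8,216.5),.4195),((396,209.5),.4445)):
    X=rayx(uv,x);print("tip",X, C.T@(X-[x,.111,.0555]))
# rib corners near side (x=.4195-.006)
for nm,uv in (("rear top",(400.0,209.5)),("rear bot",(395.2,222.8)),("front bot",(409.5,225))):
    X=rayx((uv[0],uv[1]),.4135);print(nm,X,C.T@(X-[.4135,.111,.0555]))
E
```

```text
0.029 -0.025 [409.7585 224.0717]
0.029 0 [403.1021 217.2425]
0.029 0.025 [396.6785 210.652 ]
0.0 -0.025 [402.8726 236.3629]
0.0 0 [396.4131 229.3953]
0.0 0.025 [390.1769 222.6685]
tip [0.3945 0.1108 0.0633] [0.0031 0.     0.0071]
tip [0.4195 0.1133 0.0644] [ 0.0059 -0.      0.0071]
tip [0.4445 0.1167 0.0663] [ 0.0097 -0.0001  0.0074]
rear top [0.4135 0.1287 0.0889] [ 0.0301 -0.0004  0.0228]
rear bot [0.4135 0.1358 0.0592] [ 0.0241 -0.0005 -0.0071]
front bot [0.4135 0.101  0.0443] [-0.0138  0.0002 -0.006 ]
```

The scene view now places the tips at cassette x≈+6 mm, z≈+6 mm, which agrees with the 29 mm offset. The rib corners also fit the model to within 1-3 mm. I'll go 6 mm deeper and close.

{"api": "jog_arm", "payload": {"increments": [[[0, 0, 0, 0, 0.0015, -0.003, 0], [0, 0, 0, 0, 0.0025, -0.0055, 0], [0, 0, 0, 0, 0.0025, -0.0055, 0]]]}}

```text
time: 9.1
position: [0.4206, 0.1293, 0.031]
tool_rot: [-0.387, 0.591, -0.373, 0.601]
ft_force: [-1.0, 0.8, -0.6]
grip_width: 0.0437
```

{"api": "jog_arm", "payload": {"increments": [[[0, 0, 0, 0, 0, 0, 0.4], [0, 0, 0, 0, 0, 0, 0.8], [0, 0, 0, 0, 0, 0, 1], [0, 0, 0, 0, 0, 0, 1], [0, 0, 0, 0, 0, 0, 1], [0, 0, 0, 0, 0, 0, 1], [0, 0, 0, 0, 0, 0, 1]]], "squeeze": 40}}

```text
time: 9.8
position: [0.4206, 0.1292, 0.0311]
tool_rot: [-0.387, 0.591, -0.373, 0.601]
ft_force: [0.3, -0.7, 0.9]
grip_width: 0.0116
```

```bash
python3 - <<'E'
from h import *
np.set_printoptions(precision=4,suppress=True)
o=get_obs();print(o["position"],o["ft_force"],o["grip_width"]); C=cframe(91.2,25); print("tip in cass",C.T@(o["position"]+.029*C[:,2]-[.4205,.111,.0555]))
r=snap("8")
s=r["scene"]
cv2.imwrite("pics/c8.png",cv2.resize(cv2.convertScaleAbs(s[190:250,375:435],alpha=2.2,beta=15),None,fx=10,fy=10))
E
```

```text
[0.4206 0.1292 0.0311] [ 0.2725 -0.6545  0.8594] 0.011585951213534687
tip in cass [ 0.0062 -0.0005 -0.0008]
```

View pics/c8.png

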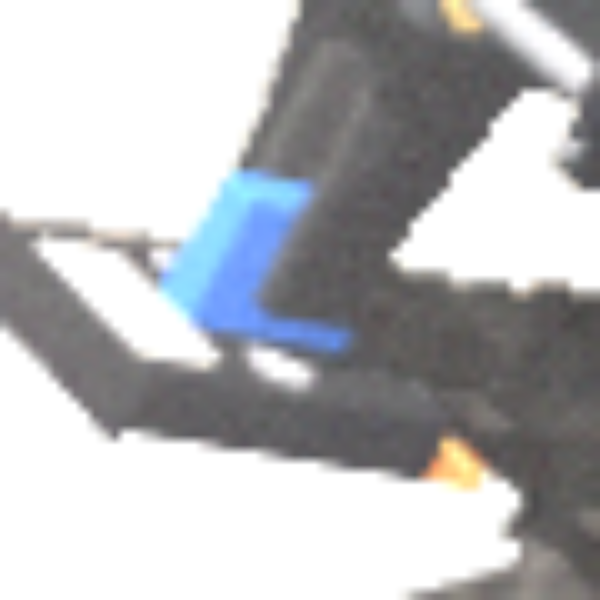

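The rib is held: opening 11.6 mm, tips about 4 mm above the body, and the near finger crop shows the rib undisturbed. Now the poses over the tray.

```bash
cat >> h.py <<'E'
PK=np.array([-.0455,-.0015,.020]); G=np.array([.0065,0,-.030]); YAWP=151.6
def target(x0,z0,th,y0=0,pk=None,g=None,yaw=None):
    pk=PK if pk is None else pk; g=G if g is None else g; yaw=YAWP if yaw is None else yaw
    C=cframe(yaw,th); toe=pw(pk[0]+x0,pk[1]+y0,pk[2]+z0)
    ctr=toe+C@[.051,0,.024]; return tool_c(C),ctr+C@g
def show(*a,**k):
    rv,d=delta(*target(*a,**k)); print(a,"rot",rv.round(2),"shift",d.round(4))
E
python3 - <<'E'
from h import *
o=get_obs();print(o["q"].round(3))
show(-.037,.09,25);show(-.037,.0025,25)
E
```

```text
[-0.295  0.651  2.078  0.692  0.678 -0.923]
(-0.037, 0.09, 25) rot [3.00e-02 1.50e-01 6.02e+01] shift [0.1039 0.2604 0.0978]
(-0.037, 0.0025, 25) rot [3.00e-02 1.50e-01 6.02e+01] shift [0.1039 0.2604 0.0103]
```

{"api": "jog_arm", "payload": {"increments": [[[0, 0, 0, 0, -0.004, 0.008, 1], [0, 0, 0, 0, -0.01, 0.022, 1], [0, 0, 0, 0, -0.016, 0.045, 1], [0, 0, 0, 0, -0.018, 0.075, 1], [0, 0, 0, 0, -0.018, 0.1, 1], [0, 0, 0, 0, -0.018, 0.12, 1], [0, 0, 0, 0, -0.018, 0.12, 1]]]}}

```text
time: 10.6
position: [0.422, 0.1105, 0.1531]
tool_rot: [-0.387, 0.589, -0.375, 0.602]
ft_force: [0.0, 0.6, -1.5]
grip_width: 0.0118
```

```bash
python3 - <<'E'
from h import *
o=get_obs();print(o["q"].round(3),o["position"],o["ft_force"],o["grip_width"])
r=snap("9")
cv2.imwrite("pics/c9.png",cv2.hconcat([cv2.resize(r["top"][200:320,360:480],(400,400)),cv2.resize(r["scene"][130:260,340:470],(400,400))]))
show(-.037,.09,25)
E
```

```text
[-0.337  0.381  1.99   0.492  0.985 -0.684] [0.42197119 0.11048155 0.15312577] [ 0.03795915  0.5819399  -1.48915567] 0.011798561147888848
(-0.037, 0.09, 25) rot [6.000e-02 2.200e-01 6.019e+01] shift [ 0.1041  0.2786 -0.0222]
```

View pics/c9.png

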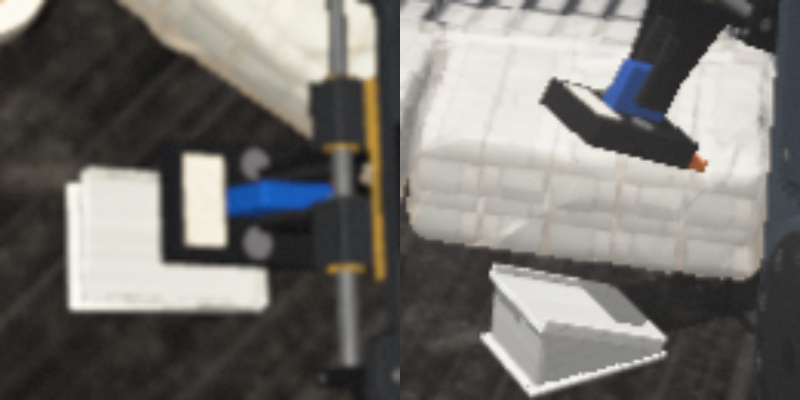

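The cassette is held clear of the stand; in the scene crop its toe is at about (708,166). I'll check its pose in the hand against the model.

```bash
python3 - <<'E'
from h import *
o=get_obs(); R=Ro.from_quat(o["tool_rot"]).as_matrix(); C=np.c_[-R[:,0],-R[:,2],-R[:,1]]; print(C.round(3))
ctr=o["position"]-C@G
s=cv2.imread("pics/scene9.png")[145:200,385:450]; t=cv2.imread("pics/top9.png")[230:300,395:485]
S=cv2.resize(cv2.convertScaleAbs(s,alpha=2,beta=15),None,fx=11,fy=11); T=cv2.resize(cv2.convertScaleAbs(t,alpha=1.5,beta=15),None,fx=8,fy=8)
pts={"rfb":(.051,-.028,-.024),"rnb":(.051,.028,-.024),"rft":(.051,-.028,-.006),"rnt":(.051,.028,-.006),"fnb":(-.033,.028,-.024),"toen":(-.051,.025,-.024),"toent":(-.051,.025,-.017),"ribr":(.027,.006,.024),"ribrb":(.027,.006,-.006)}
for k,v in pts.items():
    X=ctr+C@np.array(v); a=proj("scene",X); b=proj("top",X)
    cv2.drawMarker(S,tuple(int(q) for q in ((a-[385,145]+.5)*11)),(255,0,255),0,12,1); cv2.drawMarker(T,tuple(int(q) for q in ((b-[395,230]+.5)*8)),(255,0,255),0,12,1)
cv2.imwrite("pics/c9s.png",S);cv2.imwrite("pics/c9t.png",T)
E
```

```text
[[-0.023 -1.     0.008]
 [ 0.907 -0.025 -0.42 ]
 [ 0.42  -0.003  0.907]]
```

View pics/c9s.png

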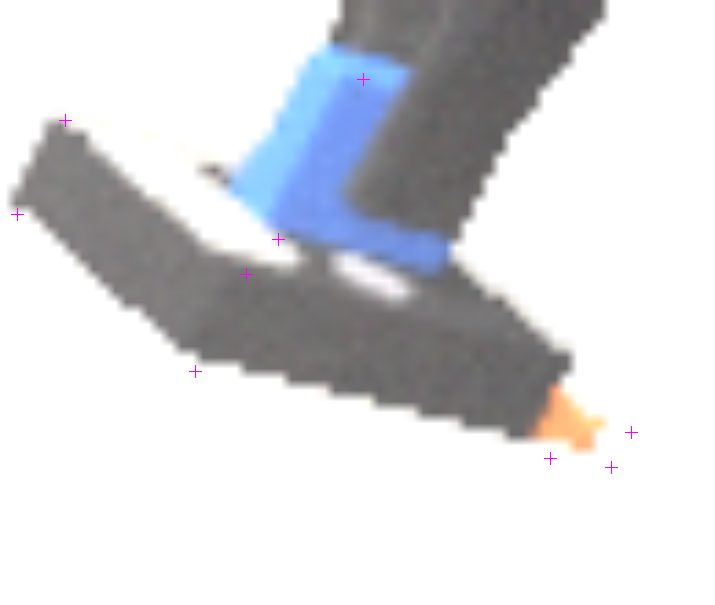

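View pics/c9t.png

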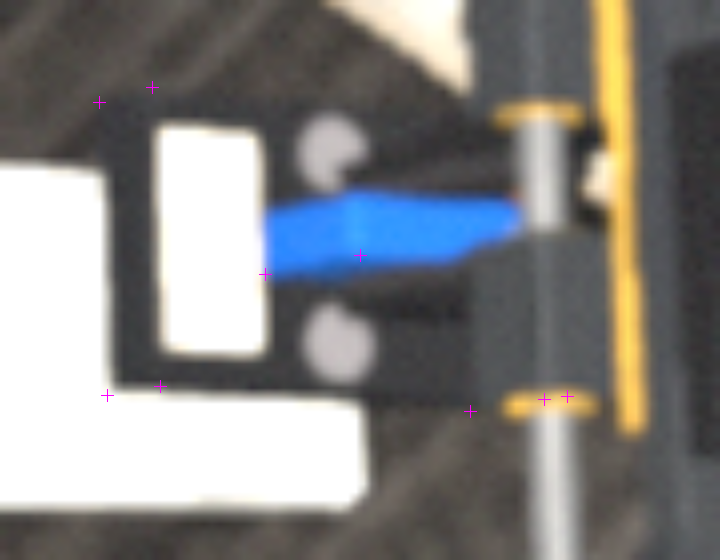

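```bash
python3 - <<'E'
from h import *
T=lambda x,y:(375+(x+.5)/11-.5,245+(y+.5)/11-.5)
print(ray("top",T(140,280),.0717),ray("top",T(692,310),.0185))
E
```

```text
[0.41696963 0.16817634 0.0717    ] [0.42025269 0.07348544 0.0185    ]
```

In both views the in-hand pose agrees with the model to about 1-2 px, and I'll let contact settle the rest. Moving over the tray.

{"api": "jog_arm", "payload": {"increments": [[[0, 0, 7.5, 0.013, 0.03, 0.01, 1], [0, 0, 15, 0.026, 0.065, 0.02, 1], [0, 0, 22.5, 0.039, 0.1, 0.02, 1], [0, 0, 30, 0.052, 0.135, 0.02, 1], [0, 0, 37.5, 0.065, 0.17, 0.02, 1], [0, 0, 45, 0.078, 0.205, 0.02, 1], [0, 0, 52.5, 0.091, 0.24, 0.01, 1], [0, 0, 60.2, 0.104, 0.278, 0, 1]]]}}

```text
time: 11.5
position: [0.5244, 0.3895, 0.1484]
tool_rot: [-0.633, 0.316, -0.02, 0.707]
ft_force: [1.1, -0.4, -1.5]
grip_width: 0.0117
```

{"api": "jog_arm", "payload": {"increments": [[[0, 0, 0, 0, 0, 0, 1], [0, 0, 0, 0, 0, 0, 1]]]}}

```text
time: 11.7
position: [0.5223, 0.3899, 0.1444]
tool_rot: [-0.634, 0.317, -0.017, 0.705]
ft_force: [0.3, -0.8, -1.8]
grip_width: 0.0118
```

```bash
python3 - <<'E'
from h import *
o=get_obs();print(o["q"].round(3),o["position"],o["ft_force"],o["grip_width"])
r=snap("10")
cv2.imwrite("pics/c10.png",cv2.hconcat([cv2.resize(r["top"][130:270,200:340],(400,400)),cv2.resize(r["scene"][130:260,190:320],(400,400))]))
show(-.037,.09,25);show(-.037,.03,25)
E
```

```text
[ 0.309  0.747  1.217  0.306  1.501 -0.844] [0.52233193 0.38986655 0.14444367] [ 0.34094703 -0.8099605  -1.83843189] 0.011750673237961595
(-0.037, 0.09, 25) rot [ 0.14 -0.16 -0.22] shift [ 0.0014  0.0013 -0.0178]
(-0.037, 0.03, 25) rot [ 0.14 -0.16 -0.22] shift [ 0.0014  0.0013 -0.0778]
```

View pics/c10.png

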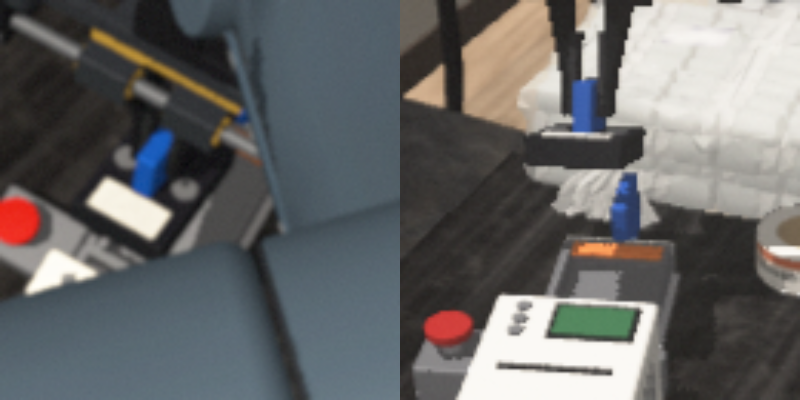

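Both views show the cassette above the tray and aligned with it: the label is at (130,208) in the top crop and the body is level side-to-side in the scene crop. Descending.

{"api": "jog_arm", "payload": {"increments": [[[0, 0, 0, 0.0015, 0.0015, -0.025, 1], [0, 0, 0, 0.0015, 0.0015, -0.05, 1], [0, 0, 0, 0.0015, 0.0015, -0.07, 1], [0, 0, 0, 0.0015, 0.0015, -0.078, 1], [0, 0, 0, 0.0015, 0.0015, -0.078, 1]]]}}

```text
time: 12.3
position: [0.5239, 0.3882, 0.0681]
tool_rot: [-0.633, 0.319, -0.019, 0.705]
ft_force: [0.6, -0.7, -1.8]
grip_width: 0.0117
```

```bash
python3 - <<'E'
from h import *
o=get_obs();print(o["q"].round(3),o["position"],o["ft_force"],o["grip_width"])
r=snap("11")
cv2.imwrite("pics/c11.png",cv2.hconcat([cv2.resize(r["top"][160:260,220:320],(400,400)),cv2.resize(r["scene"][150:250,200:300],(400,400))]))
show(-.037,.03,25);show(-.037,.0025,25)
E
```

```text
[ 0.305  0.835  1.261  0.312  1.376 -0.883] [0.52390361 0.38822088 0.06814475] [ 0.60943132 -0.74004695 -1.7711407 ] 0.011735073515350856
(-0.037, 0.03, 25) rot [ 0.11 -0.09 -0.15] shift [-0.0008  0.0003 -0.001 ]
(-0.037, 0.0025, 25) rot [ 0.11 -0.09 -0.15] shift [-0.0008  0.0003 -0.0285]
```

View pics/c11.png

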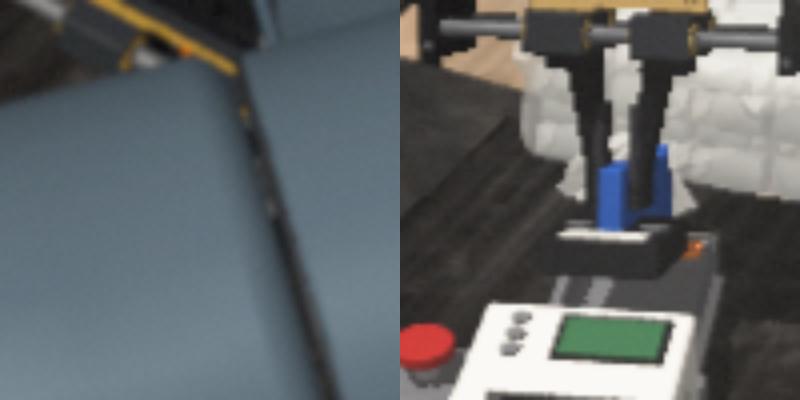

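```bash
cat >> h.py <<'E'
def overlay(tag,out,box=(200,150,300,250),f=7,names=("scene",)):
    o=get_obs(); R=Ro.from_quat(o["tool_rot"]).as_matrix(); C=np.c_[-R[:,0],-R[:,2],-R[:,1]]; ctr=o["position"]-C@G
    pts=[(.051,-.028,-.024),(.051,.028,-.024),(.051,-.028,-.006),(.051,.028,-.006),(-.051,.025,-.024),(-.051,-.025,-.024),(.027,.006,.024),(.027,-.006,.024)]
    s=cv2.imread(f"pics/scene{tag}.png"); x0,y0,x1,y1=box
    S=cv2.resize(cv2.convertScaleAbs(s[y0:y1,x0:x1],alpha=1.6,beta=15),None,fx=f,fy=f)
    def mk(X,c):
        a=proj("scene",X); cv2.drawMarker(S,tuple(int(q) for q in ((a-[x0,y0]+.5)*f)),c,0,12,1)
    for v in pts: mk(ctr+C@np.array(v),(255,0,255))
    for x,y,z in [(-.0435,-.029,.018),(-.0435,.029,.018),(-.0535,-.031,.018),(-.0535,.031,.018),(.0535,.031,.034),(.0535,-.031,.034)]: mk(pw(PK[0]+x,PK[1]+y,PK[2]+z),(0,255,0))
    cv2.imwrite(out,S)
    toe=ctr+C@[-.051,0,-.0205]; d=toe-O; print("toe in pocket",(np.array([d@XP,d@YP,d[2]])-PK).round(4),"tilt",np.degrees(np.arccos(C[2,2])).round(2))
E
python3 - <<'E'
from h import *
overlay("11","pics/c11b.png")
E
```

```text
toe in pocket [-0.0393 -0.0003  0.0342] tilt 25.03
```

View pics/c11b.png

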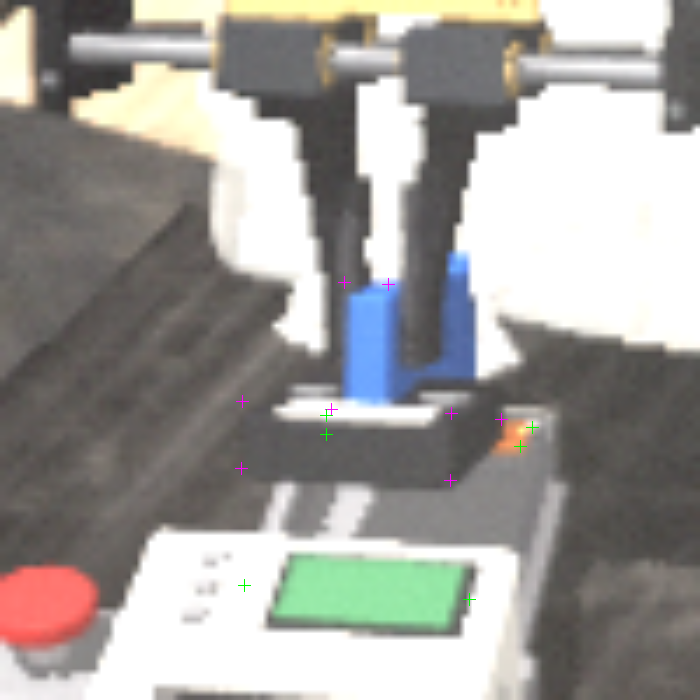

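The overlay markers for the rib, body and lip all match the picture within about 1 px. I'll descend 2 mm further back from the lip, watching the force.

{"api": "jog_arm", "payload": {"increments": [[[0, 0, 0, -0.002, 0.001, -0.006, 1], [0, 0, 0, -0.0025, 0.0015, -0.013, 1], [0, 0, 0, -0.0025, 0.0015, -0.018, 1], [0, 0, 0, -0.0025, 0.0015, -0.018, 1]]]}}

```text
time: 12.8
position: [0.522, 0.3907, 0.0509]
tool_rot: [-0.633, 0.318, -0.019, 0.705]
ft_force: [-0.2, -0.4, -1.8]
grip_width: 0.0115
```

{"api": "jog_arm", "payload": {"increments": [[[0, 0, 0, 0, 0, -0.003, 1], [0, 0, 0, 0, 0, -0.006, 1], [0, 0, 0, 0, 0, -0.007, 1], [0, 0, 0, 0, 0, -0.007, 1]]]}}

```text
time: 13.2
position: [0.5219, 0.3906, 0.0437]
tool_rot: [-0.633, 0.318, -0.019, 0.705]
ft_force: [-0.4, 0.2, -1.9]
grip_width: 0.0117
```

```bash
python3 - <<'E'
from h import *
o=get_obs();print(o["position"],o["ft_force"],o["moment"],o["grip_width"])
r=snap("12")
overlay("12","pics/c12.png")
E
```

```text
[0.52186919 0.39063607 0.04367825] [-0.35831366  0.17288345 -1.85721321] [-0.14573608 -0.44982446  0.00079797] 0.011717736979915483
toe in pocket [-0.0358  0.0001  0.0082] tilt 25.09
```

View pics/c12.png

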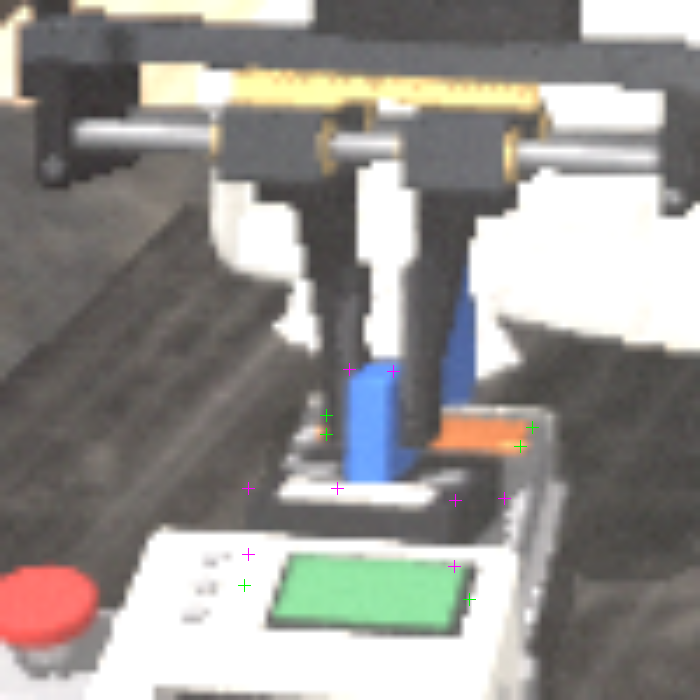

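The toe is estimated 5 mm above the pocket floor with no contact, and the view agrees. I'll lower another 2.5 mm, then slide forward under the lip.

{"api": "jog_arm", "payload": {"increments": [[[0, 0, 0, 0, 0, -0.0015, 1], [0, 0, 0, 0, 0, -0.0025, 1], [0, 0, 0, 0, 0, -0.0025, 1]]]}}

```text
time: 13.6
position: [0.522, 0.3906, 0.0414]
tool_rot: [-0.633, 0.318, -0.019, 0.705]
ft_force: [-0.0, -0.7, -1.1]
grip_width: 0.0118
```

{"api": "jog_arm", "payload": {"increments": [[[0, 0, 0, 0.002, -0.001, 0, 1], [0, 0, 0, 0.004, -0.002, 0, 1], [0, 0, 0, 0.0055, -0.003, 0, 1], [0, 0, 0, 0.007, -0.004, 0, 1], [0, 0, 0, 0.007, -0.004, 0, 1]]]}}

```text
time: 14.1
position: [0.5295, 0.3864, 0.0414]
tool_rot: [-0.633, 0.318, -0.02, 0.706]
ft_force: [-0.4, 0.1, -0.4]
grip_width: 0.0118
```

```bash
python3 - <<'E'
from h import *
o=get_obs();print(o["position"],o["ft_force"],o["ft_force"]@U,o["moment"],o["grip_width"])
r=snap("13")
overlay("13","pics/c13.png")
E
```

```text
[0.52945119 0.38641084 0.04135099] [-0.35049971  0.08946144 -0.43453507] -0.3508665977968459 [-0.12675938 -0.47316247  0.05312219] 0.011792824820911013
toe in pocket [-0.0439  0.0004  0.0056] tilt 25.11
```

View pics/c13.png

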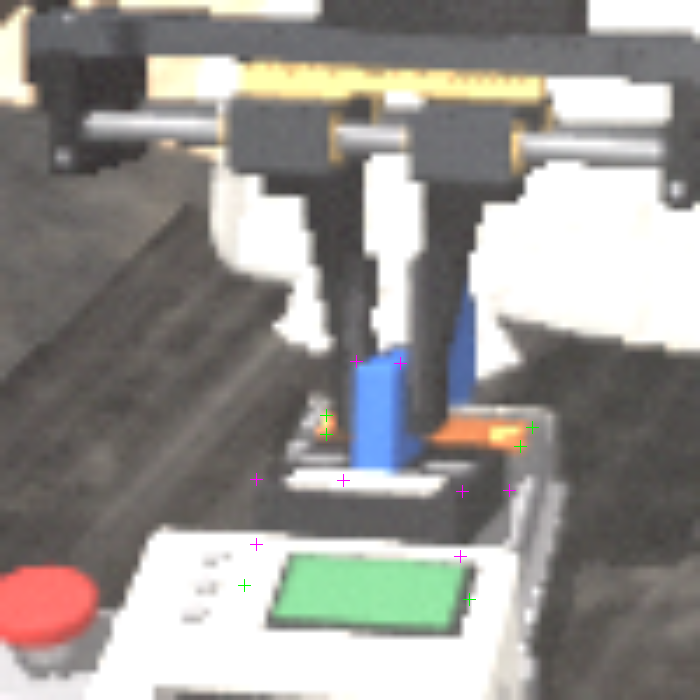

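{"api": "jog_arm", "payload": {"increments": [[[0, 0, 0, 0.001, -0.0005, 0.0005, 1], [0, 0, 0, 0.002, -0.001, 0.0005, 1], [0, 0, 0, 0.003, -0.0015, 0.0005, 1], [0, 0, 0, 0.0035, -0.002, 0.0005, 1], [0, 0, 0, 0.0035, -0.002, 0.0005, 1]]]}}

```text
time: 14.7
position: [0.5327, 0.3845, 0.0418]
tool_rot: [-0.633, 0.318, -0.019, 0.705]
ft_force: [-0.1, -0.6, -1.4]
grip_width: 0.0113
```

{"api": "jog_arm", "payload": {"increments": [[[0, 0, 0, 0.001, -0.0005, 0, 1], [0, 0, 0, 0.002, -0.001, 0, 1], [0, 0, 0, 0.002, -0.001, 0, 1]]]}}

```text
time: 15.0
position: [0.5349, 0.3834, 0.0418]
tool_rot: [-0.633, 0.318, -0.02, 0.706]
ft_force: [0.9, -1.2, -0.5]
grip_width: 0.0116
```

```bash
python3 - <<'E'
from h import *
o=get_obs();print(o["position"],o["ft_force"],o["ft_force"]@U,o["moment"],o["grip_width"])
r=snap("14")
overlay("14","pics/c14.png")
E
```

```text
[0.53491866 0.3833835  0.04184914] [ 0.86583316 -1.2489971  -0.51612104] 1.355682164965902 [-0.08401487 -0.47169997  0.02363123] 0.011581196103208595
toe in pocket [-0.0503  0.0004  0.0061] tilt 25.11
```

View pics/c14.png

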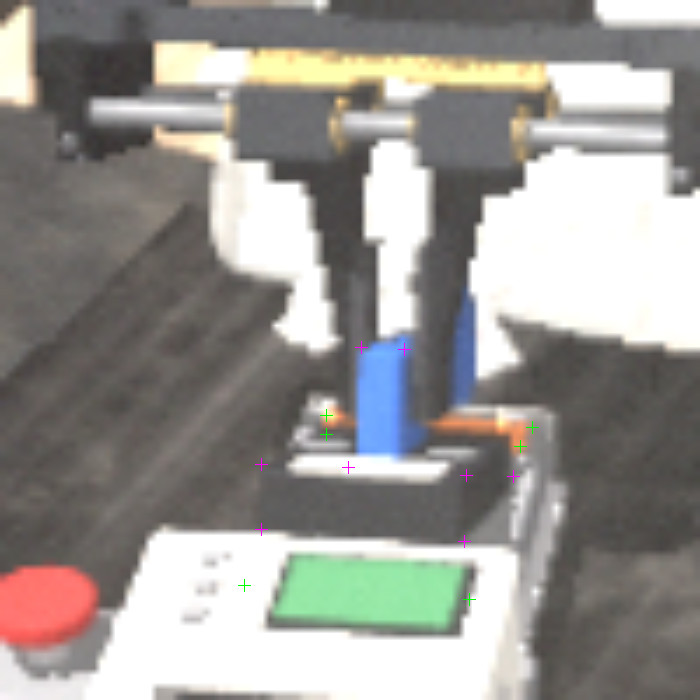

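{"api": "jog_arm", "payload": {"increments": [[[0, 0, 0, 0.001, -0.0005, 0, 1], [0, 0, 0, 0.0015, -0.001, 0, 1], [0, 0, 0, 0.0015, -0.001, 0, 1]]]}}

```text
time: 15.4
position: [0.5364, 0.3824, 0.0419]
tool_rot: [-0.633, 0.318, -0.019, 0.705]
ft_force: [-0.2, -0.3, -1.4]
grip_width: 0.0116
```

```bash
python3 - <<'E'
from h import *
o=get_obs();print(o["position"],o["ft_force"],o["ft_force"]@U,o["moment"],o["grip_width"])
snap("15")
overlay("15","pics/c15.png")
E
```

```text
[0.53635554 0.3823752  0.04185645] [-0.21056463 -0.28013048 -1.43380253] -0.05198603981370305 [-0.11144671 -0.39160081  0.03659984] 0.011648474284870236
toe in pocket [-0.0522  0.0006  0.0061] tilt 25.11
```

{"api": "jog_arm", "payload": {"increments": [[[0, 0, 0, 0.001, -0.0005, 0, 1], [0, 0, 0, 0.0018, -0.001, 0, 1], [0, 0, 0, 0.0018, -0.001, 0, 1]]]}}

```text
time: 15.8
position: [0.5382, 0.3813, 0.0419]
tool_rot: [-0.633, 0.318, -0.02, 0.705]
ft_force: [0.6, 0.1, -2.7]
grip_width: 0.0115
```

```bash
python3 - <<'E'
from h import *
for i in range(3):
    o=get_obs();print(o["position"],o["ft_force"],o["ft_force"]@U,o["moment"],o["grip_width"])
snap("16")
overlay("16","pics/c16.png",f=7)
E
```

```text
[0.53823631 0.38134724 0.04186294] [ 0.62719345  0.12595576 -2.70057574] 0.4918022142692374 [-0.14225972 -0.40825993  0.01453495] 0.011520113330255901
[0.53823631 0.38134724 0.04186294] [ 0.62719345  0.12595576 -2.70057574] 0.4918022142692374 [-0.14225972 -0.40825993  0.01453495] 0.011520113330255901
[0.53823631 0.38134724 0.04186294] [ 0.62719345  0.12595576 -2.70057574] 0.4918022142692374 [-0.14225972 -0.40825993  0.01453495] 0.011520113330255901
toe in pocket [-0.0543  0.0007  0.006 ] tilt 25.11
```

View pics/c16.png

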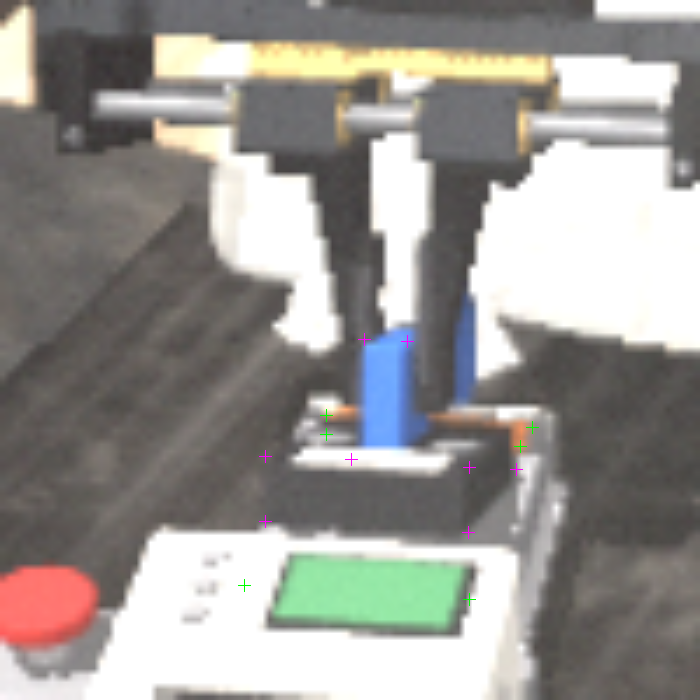

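{"api": "jog_arm", "payload": {"increments": [[[0, 0, 0, 0.0008, -0.0004, 0, 1], [0, 0, 0, 0.0013, -0.0007, 0, 1], [0, 0, 0, 0.0013, -0.0007, 0, 1]]]}}

```text
time: 16.2
position: [0.5395, 0.3806, 0.0418]
tool_rot: [-0.633, 0.318, -0.019, 0.705]
ft_force: [-0.2, -0.4, -0.6]
grip_width: 0.0115
```

```bash
python3 - <<'E'
from h import *
o=get_obs();print(o["position"],o["ft_force"],o["ft_force"]@U,o["moment"],o["grip_width"])
snap("17")
o=get_obs();print(o["ft_force"],o["ft_force"]@U,o["moment"])
overlay("17","pics/c17.png",f=7)
E
```

```text
[0.53950149 0.38064398 0.04184928] [-0.17160444 -0.37927166 -0.60095224] 0.029439181227005475 [-0.07142096 -0.45684404 -0.01975891] 0.011484552577825704
[ 0.38756852  0.23455038 -0.37500519] 0.22936626049632092 [-0.10133683 -0.4456617   0.01555964]
toe in pocket [-0.0557  0.0007  0.006 ] tilt 25.11
```

{"api": "jog_arm", "payload": {"increments": [[[0, 0, 0, 0.0008, -0.0004, 0, 1], [0, 0, 0, 0.0015, -0.0008, 0, 1], [0, 0, 0, 0.0015, -0.0008, 0, 1]]]}}

```text
time: 16.6
position: [0.5398, 0.3804, 0.042]
tool_rot: [-0.633, 0.319, -0.018, 0.705]
ft_force: [-2.5, 2.2, -0.5]
grip_width: 0.0118
```

```bash
python3 - <<'E'
from h import *
o=get_obs();print(o["position"],o["ft_force"],o["ft_force"]@U,o["moment"],o["grip_width"])
r=snap("18")
o=get_obs();print(o["ft_force"],o["ft_force"]@U,o["moment"])
overlay("18","pics/c18.png",f=7)
cv2.imwrite("pics/t18.png",cv2.resize(r["top"][120:260,200:340],(600,600)))
E
```

```text
[0.53980019 0.38038615 0.04201974] [-2.4683837   2.15226707 -0.48925443] -3.194980519664524 [ 0.23819989  0.06887016 -0.06023778] 0.011828620274347572
[-2.13691805  1.79231248 -0.6942574 ] -2.7322041142929203 [ 0.31648016  0.14643915 -0.01876557]
toe in pocket [-0.0563  0.0007  0.0061] tilt 25.23
```

View pics/c18.png

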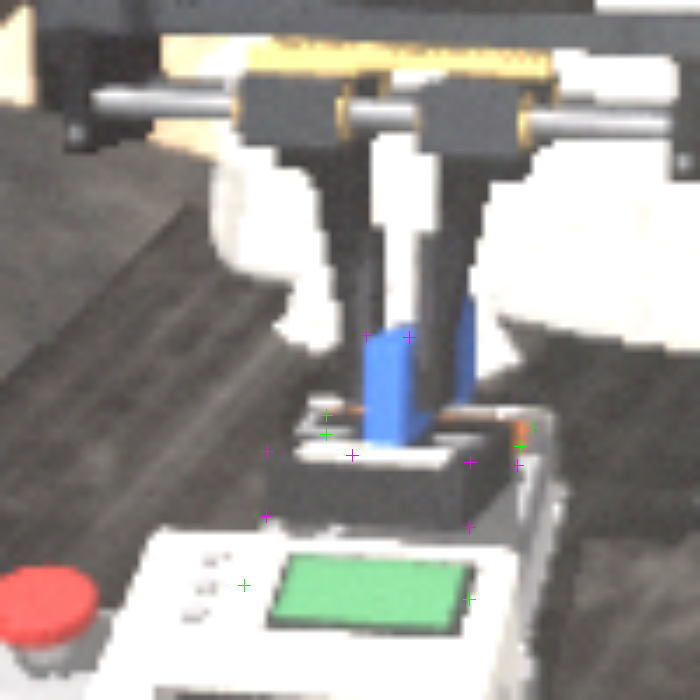

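View pics/t18.png

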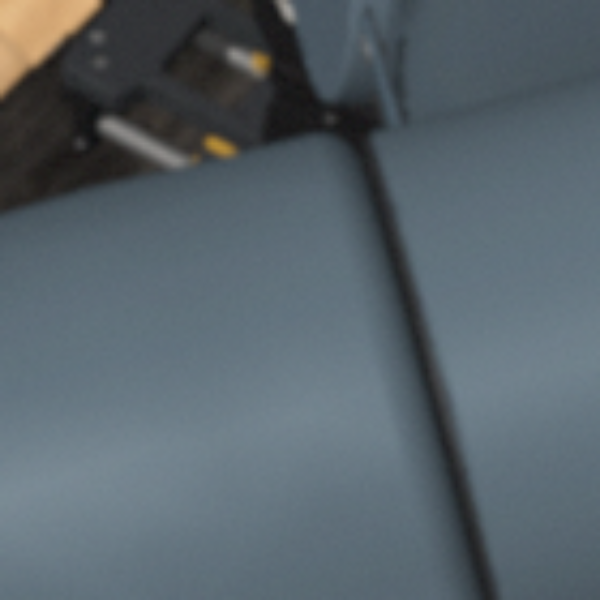

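Contact: 3 N resisting at this position, so the toe is against the front wall. That puts the true toe at -52 mm where I estimated -56, a 4 mm bias that I'll fold in. Next I'll compute the levelling rows, pivoting about the toe.

```bash
python3 - <<'E'
from h import *
for x0,z0,th in [(-.0535,.003,25),(-.0535,.003,21),(-.0535,.003,17),(-.0538,.003,13),(-.054,.003,10)]: show(x0,z0,th)
E
```

```text
(-0.0535, 0.003, 25) rot [ 0.11 -0.32 -0.15] shift [-0.0008  0.0014 -0.0001]
(-0.0535, 0.003, 21) rot [-1.79 -3.84 -0.14] shift [-0.0019  0.0019 -0.004 ]
(-0.0535, 0.003, 17) rot [-3.69 -7.36 -0.13] shift [-0.0027  0.0024 -0.0079]
(-0.0538, 0.003, 13) rot [ -5.59 -10.88  -0.12] shift [-0.003   0.0025 -0.0119]
(-0.054, 0.003, 10) rot [ -7.01 -13.53  -0.12] shift [-0.0031  0.0026 -0.0149]
```

{"api": "jog_arm", "payload": {"increments": [[[0.1, -0.3, 0, -0.001, 0.0014, 0, 1], [-1.8, -3.8, 0, -0.0019, 0.0019, -0.004, 1], [-3.7, -7.4, 0, -0.0027, 0.0024, -0.008, 1], [-5.6, -10.9, 0, -0.003, 0.0025, -0.012, 1], [-7, -13.5, 0, -0.0031, 0.0026, -0.015, 1], [-7, -13.5, 0, -0.0031, 0.0026, -0.015, 1]]]}}

```text
time: 17.3
position: [0.5355, 0.3836, 0.0273]
tool_rot: [-0.668, 0.231, -0.112, 0.698]
ft_force: [-0.4, 0.6, -1.5]
grip_width: 0.0114
```

```bash
python3 - <<'E'
from h import *
o=get_obs();print(o["position"],o["ft_force"],o["ft_force"]@U,o["moment"],o["grip_width"])
snap("19"); overlay("19","pics/c19.png",f=7)
for x0,z0,th in [(-.054,.003,10),(-.0543,.003,5),(-.0546,.003,2),(-.0546,.003,0)]: show(x0,z0,th)
E
```

```text
[0.53548863 0.3836189  0.02727873] [-0.35490956  0.56002889 -1.53551194] -0.5785589885586309 [ 0.00640717 -0.19496598  0.02000545] 0.011437825218422421
toe in pocket [-0.0551 -0.0006  0.0067] tilt 9.99
(-0.054, 0.003, 10) rot [-0.02  0.03 -0.15] shift [-0.0006 -0.0001 -0.0002]
(-0.0543, 0.003, 5) rot [-2.39 -4.37 -0.15] shift [-0.0005 -0.0002 -0.0052]
(-0.0546, 0.003, 2) rot [-3.82 -7.01 -0.15] shift [-0.0001 -0.0004 -0.0083]
(-0.0546, 0.003, 0) rot [-4.77 -8.77 -0.15] shift [ 0.0001 -0.0005 -0.0103]
```

View pics/c19.png

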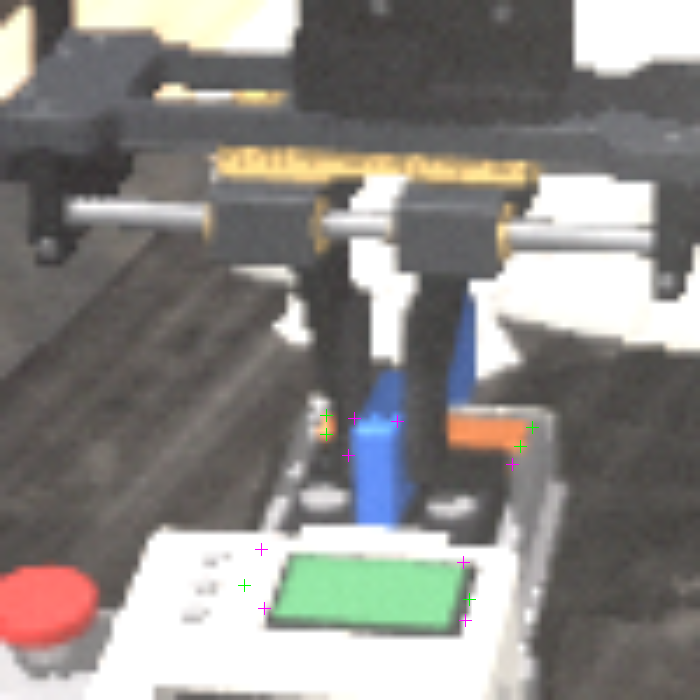

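The cassette is at 10°, the toe is under the lip (orange lip visible above and ahead of the body), and no abnormal force shows. I'll level the rest.

{"api": "jog_arm", "payload": {"increments": [[[-1.2, -2.2, 0, -0.0005, -0.0002, -0.0025, 1], [-2.4, -4.4, 0, -0.0005, -0.0002, -0.005, 1], [-3.8, -7, 0, -0.0002, -0.0004, -0.008, 1], [-4.8, -8.8, 0, 0, -0.0005, -0.0095, 1], [-4.8, -8.8, 0, 0, -0.0005, -0.0095, 1]]]}}

```text
time: 17.9
position: [0.5372, 0.3825, 0.0175]
tool_rot: [0.686, -0.173, 0.172, -0.685]
ft_force: [1.1, 0.1, -1.2]
grip_width: 0.0118
```

```bash
python3 - <<'E'
from h import *
o=get_obs();print(o["position"],o["ft_force"],o["ft_force"]@U,o["moment"],o["grip_width"])
snap("20"); overlay("20","pics/c20.png",f=7)
o=get_obs();print(o["ft_force"])
for x0,z0,th in [(-.0546,.003,0),(-.0546,.001,0)]: show(x0,z0,th)
E
```

```text
[0.5371543  0.38250492 0.01752846] [ 1.06461301  0.09885235 -1.16992674] 0.8894687429532318 [ 0.05624358 -0.1050174  -0.0009745 ] 0.011798165286082333
toe in pocket [-0.0556 -0.0004  0.0074] tilt 0.03
[ 0.227104    0.18138165 -0.96139823]
(-0.0546, 0.003, 0) rot [ 0.01  0.03 -0.11] shift [-0.001   0.0002 -0.0008]
(-0.0546, 0.001, 0) rot [ 0.01  0.03 -0.11] shift [-0.001   0.0002 -0.0028]
```

View pics/c20.png

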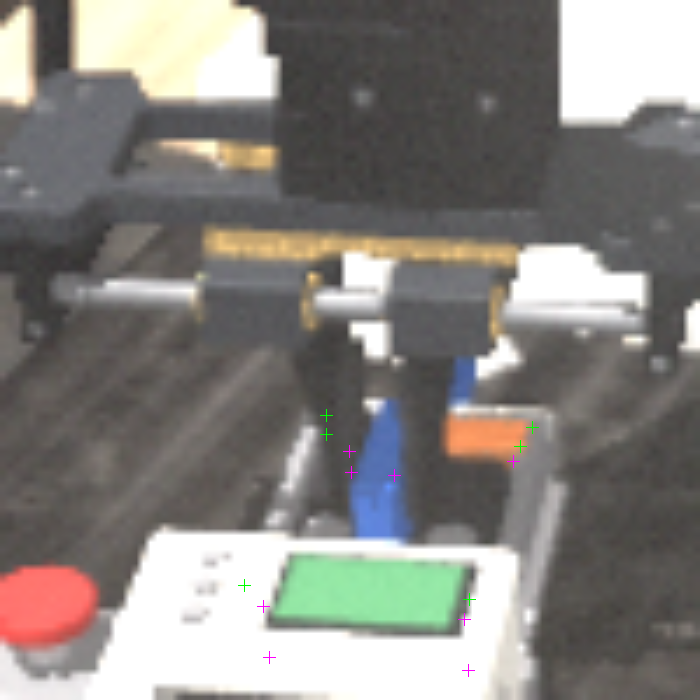

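It is level. Now I'll lower it gently to the floor.

{"api": "jog_arm", "payload": {"increments": [[[0, 0, 0, -0.0005, 0, -0.001, 1], [0, 0, 0, -0.0005, 0, -0.002, 1], [0, 0, 0, -0.0005, 0, -0.002, 1]]]}}

```text
time: 18.3
position: [0.5384, 0.382, 0.0157]
tool_rot: [-0.686, 0.173, -0.173, 0.686]
ft_force: [-0.7, -0.6, -1.1]
grip_width: 0.0115
```

{"api": "jog_arm", "payload": {"increments": [[[0, 0, 0, 0, 0, -0.001, 1], [0, 0, 0, 0, 0, -0.002, 1], [0, 0, 0, 0, 0, -0.002, 1]]]}}

```text
time: 18.6
position: [0.5386, 0.382, 0.0151]
tool_rot: [-0.686, 0.173, -0.173, 0.686]
ft_force: [-3.0, -0.9, 6.1]
grip_width: 0.0117
```

```bash
python3 - <<'E'
from h import *
o=get_obs();print(o["position"],o["ft_force"],o["ft_force"]@U,o["moment"],o["grip_width"])
snap("21"); overlay("21","pics/c21.png",f=7)
E
```

```text
[0.53859832 0.3819603  0.01506471] [-2.96004322 -0.94393874  6.14817725] -2.1548376771711424 [-0.14345965  0.16135559 -0.00529411] 0.011666637571596528
toe in pocket [-0.0559 -0.0001  0.0046] tilt 0.04
```

The floor is felt: +6 N upward, at a toe height consistent with the text. Releasing with a small opening.

{"api": "jog_arm", "payload": {"increments": [[[0, 0, 0, 0, 0, 0.0005, 1], [0, 0, 0, 0, 0, 0.0005, 0.45], [0, 0, 0, 0, 0, 0.0005, 0.45], [0, 0, 0, 0, 0, 0.0005, 0.45]]]}}

```text
time: 19.1
position: [0.5387, 0.382, 0.0155]
tool_rot: [-0.686, 0.173, -0.173, 0.686]
ft_force: [0.6, -0.5, 0.9]
grip_width: 0.0228
```

{"api": "jog_arm", "payload": {"increments": [[[0, 0, 0, 0, 0, 0.005, 0.45], [0, 0, 0, 0, 0, 0.02, 0.45], [0, 0, 0, 0, 0, 0.045, 0.45], [0, 0, 0, 0, 0, 0.08, 0.45], [0, 0, 0, 0, 0, 0.11, 0.45], [0, 0, 0, 0.03, -0.03, 0.13, 0.45], [0, 0, 0, 0.03, -0.08, 0.13, 0.45], [0, 0, 0, 0.03, -0.13, 0.13, 0.45]]]}}

```text
time: 19.9
position: [0.5705, 0.2514, 0.1481]
tool_rot: [-0.685, 0.17, -0.174, 0.687]
ft_force: [-0.1, -0.4, -1.7]
grip_width: 0.024
```

```bash
python3 - <<'E'
from h import *
o=get_obs();print(o["position"],o["ft_force"],o["grip_width"])
r=snap("22"); cv2.imwrite("pics/t22.png",cv2.resize(r["top"][140:250,215:315],None,fx=5.4,fy=5.4))
cv2.imwrite("pics/s22.png",cv2.resize(r["scene"][180:250,195:295],None,fx=8,fy=8))
E
```

```text
[0.57053328 0.25142961 0.14813842] [-0.12885574 -0.41143474 -1.67716089] 0.02396226145938922
```

View pics/t22.png

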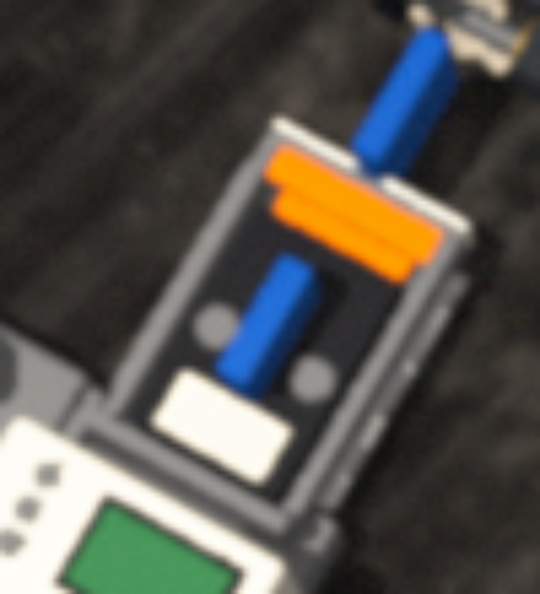

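View pics/s22.png

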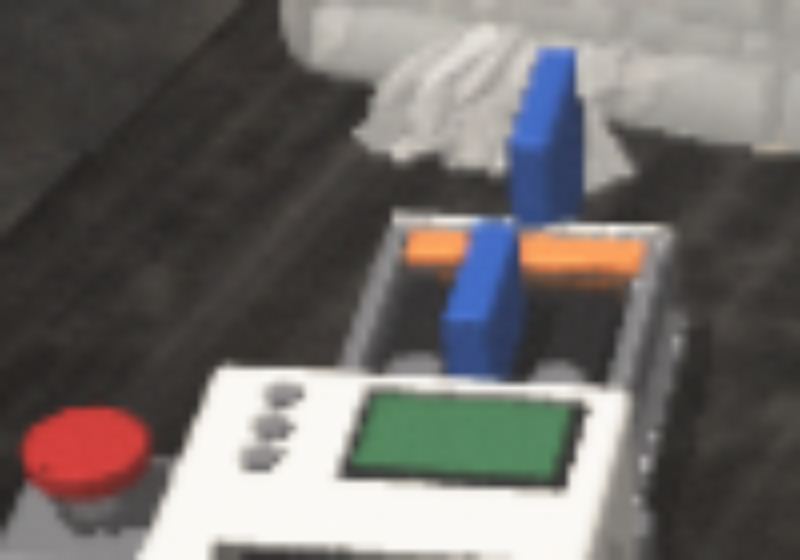

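The cassette is seated, with its toe under the lip and parallel to the tray walls; the rib is near (270,325) in the top crop. I'll check it numerically.

```bash
cat >> h.py <<'E'
def pf(X): d=np.array(X)-O; return np.array([d@XP,d@YP,d[2]])
def rect(m,n,z):
    c=quad(m)[:,0,:]; W=np.array([ray(n,p,z)[:2] for p in c]).astype(np.float32); r=cv2.minAreaRect(W); return r,pf(np.r_[r[0],z])
def pocketcheck(tag,box):
    im=cv2.imread(f"pics/top{tag}.png");hsv=cv2.cvtColor(im,cv2.COLOR_BGR2HSV); x0,y0,x1,y1=box
    k=np.zeros(im.shape[:2],np.uint8); k[y0:y1,x0:x1]=255
    b=cv2.inRange(hsv,(105,150,150),(125,255,255))&k; l=cv2.inRange(hsv,(10,20,190),(40,90,255))&k; g=cv2.inRange(im,(110,110,110),(175,175,175))&k
    r,p=rect(b,"top",.068); print("rib",r,p)
    return p
E
python3 - <<'E'
from h import *
p=pocketcheck("22",(250,185,285,215))
im=cv2.imread("pics/top22.png");hsv=cv2.cvtColor(im,cv2.COLOR_BGR2HSV)
k=np.zeros(im.shape[:2],np.uint8);k[200:235,235:275]=255
l=cv2.inRange(im,(200,215,220),(255,255,255))&k; print("label",rect(l,"top",.038))
o=cv2.inRange(hsv,(8,200,150),(22,255,255)); o[:,310:]=0;o[205:]=0; print("orange lip+toe",rect(o,"top",.038))
def T(x,y): return (215+(x+.5)/5.4-.5,140+(y+.5)/5.4-.5)
# features: toe/body boundary, lip edge (crop px)
print("lip edge mid",pf(ray("top",T(351,222),.038)),"body front edge",pf(ray("top",T(342,248),.027)))
# rib top corners both views: rear end top
S=lambda x,y:(195+(x+.5)/8-.5,180+(y+.5)/8-.5)
for nm,a,b in (("rib rear top mid",(237,382),(462,315)),("rib front top mid",(298,262),(497,225))):
    X=tri(T(*a),S(*b)); print(nm,X,pf(X),proj("top",X)-T(*a))
E
```

```text
rib ((0.5364824533462524, 0.3813319802284241), (0.011654576286673546, 0.04305361583828926), 62.57014083862305) [-4.22998905e-02  5.58948455e-05  6.80000000e-02]
label (((0.5080654621124268, 0.3968691825866699), (0.03952052816748619, 0.01932511478662491), 61.83334732055664), array([-9.91305511e-03, -9.55740555e-05,  3.80000000e-02]))
orange lip+toe (((0.5787979960441589, 0.3589964210987091), (0.05965611711144447, 0.020951857790350914), 61.45075988769531), array([-0.09014603, -0.00042296,  0.038     ]))
lip edge mid [-0.08997902  0.00227688  0.038     ] body front edge [-0.08302192  0.00196523  0.027     ]
rib rear top mid [0.51694414 0.39105819 0.06912087] [-0.02048702  0.00079314  0.06912087] [-1.25522226 -0.58648499]
rib front top mid [0.55656945 0.3717876  0.06601664] [-0.06450893 -0.00110227  0.06601664] [-0.40114925 -0.18983862]
```

Checks: the rib centre implies the cassette centre is 0.6 mm from the pocket centre, the rib top is level at 66-69 mm, and the tray is still out. Next I'll move over the red button with the fingers shut.

{"api": "jog_arm", "payload": {"increments": [[[0, 0, 0, -0.008, 0.04, 0, 1], [0, 0, 0, -0.016, 0.085, 0, 1], [0, 0, 0, -0.024, 0.13, 0, 1], [0, 0, 0, -0.034, 0.175, 0, 1], [0, 0, 0, -0.042, 0.215, 0, 1], [0, 0, 0, -0.0455, 0.2345, -0.01, 1], [0, 0, 0, -0.0455, 0.2345, -0.04, 1], [0, 0, 0, -0.0455, 0.2345, -0.07, 1]]]}}

```text
time: 20.8
position: [0.5235, 0.4823, 0.0772]
tool_rot: [0.685, -0.173, 0.175, -0.685]
ft_force: [0.2, -0.2, 0.1]
grip_width: 0.0006
```

{"api": "jog_arm", "payload": {"increments": [[[0, 0, 0, 0, 0, 0, 1], [0, 0, 0, 0, 0, 0, 1]]]}}

```text
time: 21.0
position: [0.5233, 0.482, 0.0769]
tool_rot: [0.686, -0.173, 0.175, -0.685]
ft_force: [-0.2, 0.9, 1.0]
grip_width: 0.0004
```

```bash
python3 - <<'E'
from h import *
o=get_obs();print(o["q"].round(3),o["position"],o["ft_force"],o["grip_width"])
R=Ro.from_quat(o["tool_rot"]).as_matrix(); tip=o["position"]-.029*R[:,1]; print("tip",tip, tip-[.5252,.4863,.053])
r=snap("23"); cv2.imwrite("pics/s23.png",cv2.resize(r["scene"][160:270,180:300],None,fx=6,fy=6))
print(proj("scene",tip))
E
```

```text
[ 0.589  0.768  1.285 -0.003  1.088 -0.482] [0.52329357 0.48201868 0.0769463 ] [-0.23178284  0.87983351  1.01495488] 0.0004320550830581317
tip [0.52323442 0.48207763 0.10594617] [-0.00196558 -0.00422237  0.05294617]
[204.17200804 211.91106098]
```

View pics/s23.png

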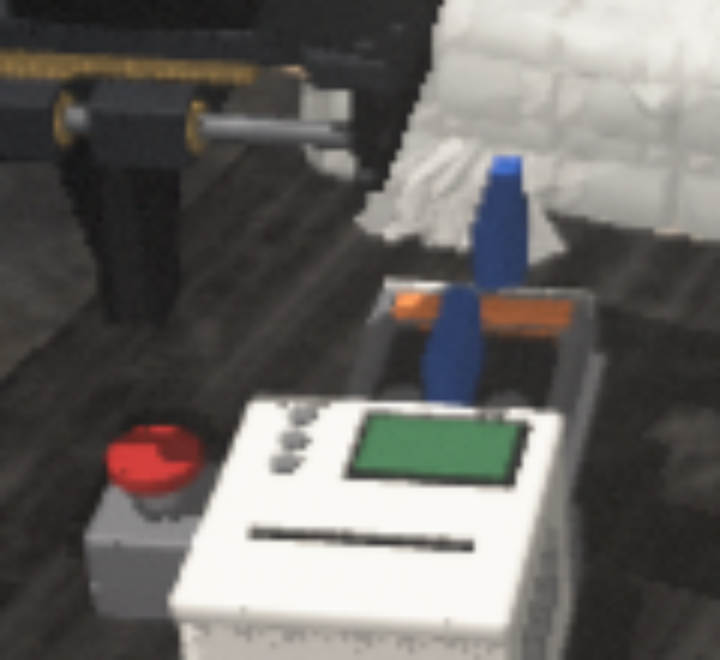

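The shut fingertips appear at about (203,214), as predicted, 53 mm above the red button. I'll shift 4.5 mm to centre on it and press down.

{"api": "jog_arm", "payload": {"increments": [[[0, 0, 0, 0.002, 0.004, -0.015, 1], [0, 0, 0, 0.002, 0.004, -0.035, 1], [0, 0, 0, 0.002, 0.004, -0.048, 1], [0, 0, 0, 0.002, 0.004, -0.055, 1], [0, 0, 0, 0.002, 0.004, -0.06, 1], [0, 0, 0, 0.002, 0.004, -0.064, 1], [0, 0, 0, 0.002, 0.004, -0.066, 1], [0, 0, 0, 0.002, 0.004, -0.066, 1]]]}}

```text
time: 21.9
position: [0.5269, 0.4868, 0.0135]
tool_rot: [-0.685, 0.172, -0.176, 0.686]
ft_force: [-0.5, -0.9, 1.6]
grip_width: 0.0003
```

```bash
python3 - <<'E'
from h import *
o=get_obs();print(o["position"],o["ft_force"],o["grip_width"])
r={"scene":camera("scene")[:,:,::-1].copy()}; cv2.imwrite("pics/s24.png",cv2.resize(r["scene"][160:270,180:300],None,fx=6,fy=6))
E
```

```text
[0.52689232 0.48680456 0.01352111] [-0.52491543 -0.93699159  1.61114471] 0.00033329525655512117
```

View pics/s24.png

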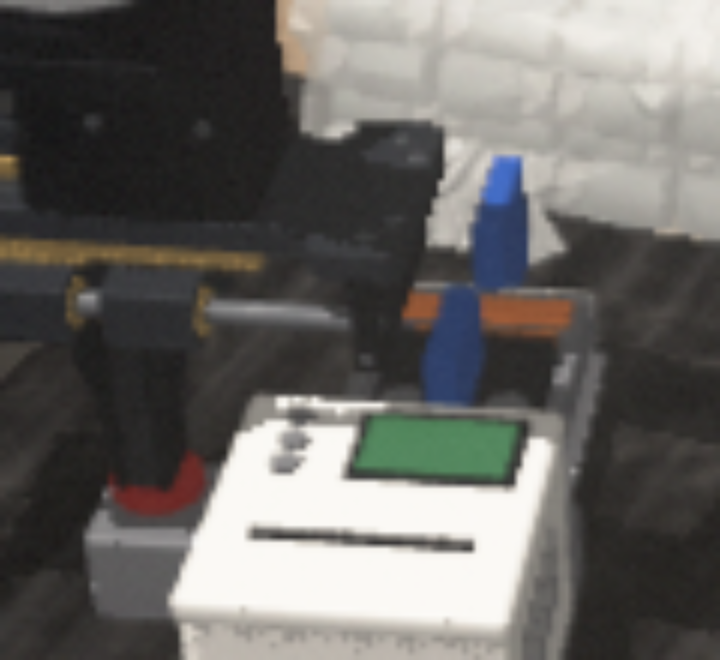

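The button is down with its stem hidden, but the tray hasn't moved yet. Pressing deeper.

{"api": "jog_arm", "payload": {"increments": [[[0, 0, 0, 0, 0, -0.002, 1], [0, 0, 0, 0, 0, -0.004, 1], [0, 0, 0, 0, 0, -0.004, 1]]]}}

```text
time: 22.25
position: [0.5277, 0.4874, 0.0093]
tool_rot: [-0.684, 0.172, -0.177, 0.687]
ft_force: [-0.7, -0.7, 2.0]
grip_width: 0.0006
```

```bash
python3 - <<'E'
from h import *
o=get_obs();print(o["position"],o["ft_force"],o["grip_width"])
r={"scene":camera("scene")[:,:,::-1].copy()}; cv2.imwrite("pics/s25.png",cv2.resize(r["scene"][160:270,180:300],None,fx=6,fy=6))
E
```

```text
[0.52766022 0.48742255 0.00934612] [-0.67182573 -0.69886181  2.02567996] 0.0006050450586804955
```

View pics/s25.png

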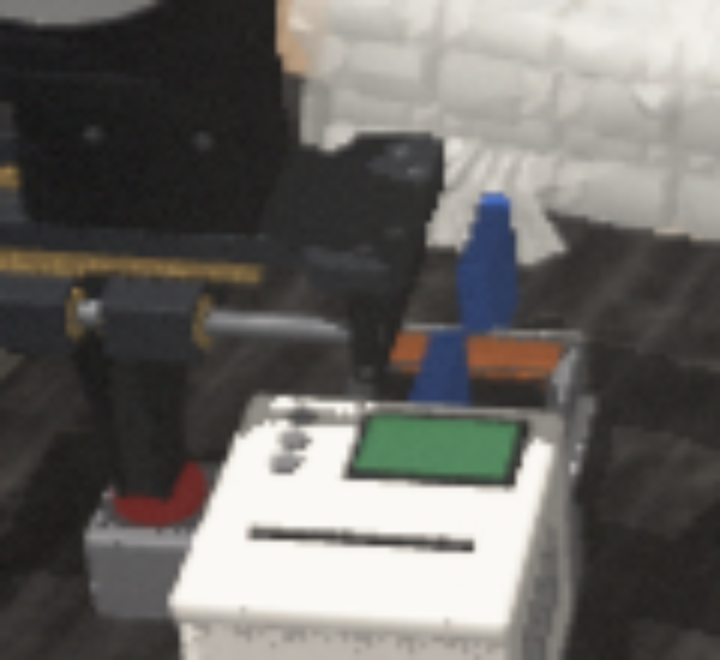

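The tray is running home with the cassette in it. I'll hold for a moment, then lift straight up and clear.

{"api": "jog_arm", "payload": {"increments": [[[0, 0, 0, 0, 0, 0, 1], [0, 0, 0, 0, 0, 0, 1], [0, 0, 0, 0, 0, 0, 1], [0, 0, 0, 0, 0, 0, 1], [0, 0, 0, 0, 0, 0, 1], [0, 0, 0, 0, 0, 0, 1], [0, 0, 0, 0, 0, 0, 1], [0, 0, 0, 0, 0, 0, 1]]]}}

```text
time: 23.1
position: [0.5277, 0.4874, 0.0094]
tool_rot: [-0.684, 0.172, -0.177, 0.687]
ft_force: [-1.0, -1.6, 1.8]
grip_width: 0.0004
```

{"api": "jog_arm", "payload": {"increments": [[[0, 0, 0, 0, 0, 0.01, 1], [0, 0, 0, 0, 0, 0.04, 1], [0, 0, 0, 0, 0, 0.08, 1], [0, 0, 0, 0, 0, 0.12, 1], [0, 0, 0, 0, -0.02, 0.15, 1], [0, 0, 0, 0, -0.065, 0.15, 1], [0, 0, 0, 0, -0.11, 0.15, 1], [0, 0, 0, 0, -0.155, 0.15, 1]]]}}

```text
time: 23.9
position: [0.5279, 0.3314, 0.1606]
tool_rot: [-0.683, 0.171, -0.177, 0.687]
ft_force: [0.4, -0.1, -0.4]
grip_width: 0.0003
```

{"api": "jog_arm", "payload": {"increments": [[[0, 0, 0, 0, -0.045, 0, 1], [0, 0, 0, 0, -0.09, 0, 1], [0, 0, 0, 0, -0.13, 0, 1], [0, 0, 0, 0, -0.13, 0, 1], [0, 0, 0, 0, -0.13, 0, 1]]]}}

```text
time: 24.4
position: [0.5286, 0.2009, 0.1613]
tool_rot: [-0.683, 0.171, -0.179, 0.687]
ft_force: [0.0, -0.1, -0.7]
grip_width: 0.0007
```

```bash
python3 - <<'E'
from h import *
o=get_obs();print(o["time"],o["position"],o["ft_force"],o["grip_width"])
r=snap("26"); cv2.imwrite("pics/c26.png",cv2.hconcat([cv2.resize(r["top"][160:310,170:320],(400,400)),cv2.resize(r["scene"][180:300,180:300],(400,400))]))
im=r["top"];hsv=cv2.cvtColor(im,cv2.COLOR_BGR2HSV)
k=np.zeros(im.shape[:2],np.uint8);k[180:225,245:280]=255
print("grip",rect(cv2.inRange(hsv,(105,150,170),(125,255,255))&k,"top",.064))
k[:]=0;k[205:245,225:280]=255
print("lip",rect(cv2.inRange(hsv,(8,200,150),(22,255,255))&k,"top",.038))
red=[]
for n in ("top","scene"):
    h=cv2.cvtColor(r[n],cv2.COLOR_BGR2HSV); m=cv2.inRange(h,(0,150,100),(6,255,255))|cv2.inRange(h,(174,150,100),(180,255,255)); m[:,:190]=0;m[:,230:]=0
    M=cv2.moments(cv2.morphologyEx(m,cv2.MORPH_OPEN,np.ones((3,3))),True); red.append(np.array([M["m10"],M["m01"]])/M["m00"])
print("red",red,tri(*red))
g=cv2.cvtColor(im,cv2.COLOR_BGR2GRAY)
for nm,R,z in (("label",(330,380,165,220),.03),("brown",(255,320,310,370),.03)):
    x0,x1,y0,y1=R; c=quad((g[y0:y1,x0:x1]>110).astype(np.uint8)*255); (x,y),rr=cv2.minEnclosingCircle(c); print(nm,ray("top",(x+x0,y+y0),z),rr)
E
```

```text
24.4 [0.52863879 0.20085431 0.16126436] [ 0.00647303 -0.08301702 -0.69413138] 0.0006588566779548112
grip (((0.5274859666824341, 0.3863004744052887), (0.009572560898959637, 0.04605710506439209), 61.42378616333008), array([-3.20230077e-02, -3.56871126e-05,  6.40000000e-02]))
lip (((0.49352627992630005, 0.40524163842201233), (0.058932166546583176, 0.018852155655622482), 61.211124420166016), array([ 0.00685846, -0.00054521,  0.038     ]))
red [array([206.03791469, 208.17061611]), array([205.91176471, 239.79411765])] [0.52452923 0.48526863 0.04103639]
label [0.56660459 0.23714118 0.03      ] 26.100866317749023
brown [0.30015348 0.33749712 0.03      ] 23.69918441772461
```

View pics/c26.png

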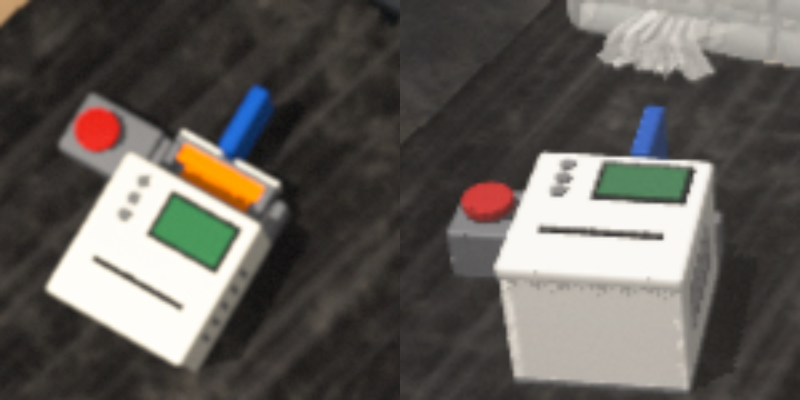

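The tray is home: the grip is within 0.1 mm of its starting place, the red button is at its original height, and the orange toe shows at the lip. The label roll reading may be spoiled by the arm hiding it in the top view, so I'll check it in the scene view and then hand in.

```bash
python3 - <<'E'
from h import *
a=cv2.imread("pics/scene0.png")[190:235,295:350];b=cv2.imread("pics/scene26.png")[190:235,295:350]
g=lambda i:cv2.cvtColor(i,cv2.COLOR_BGR2GRAY).astype(np.float32)
print(cv2.phaseCorrelate(g(a),g(b)))
cv2.imwrite("pics/roll.png",cv2.resize(cv2.hconcat([a,b]),None,fx=6,fy=6))
E
```

```text
((-0.004596000722525417, 0.5454520896665436), 0.9226641550770512)
```

View pics/roll.png

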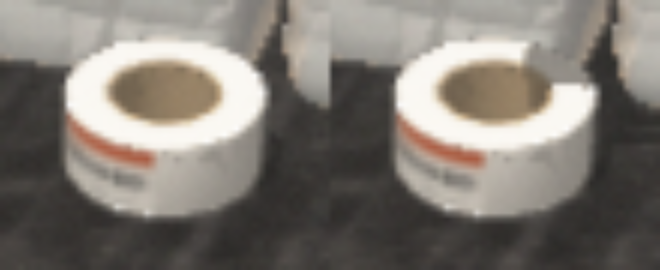

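The label roll has not moved; the only change is the arm's shadow on it. Handing in.

```bash
python3 - <<'E'
from rig import *
print(hand_in())
E
```

```text
the job is handed in; nothing more can be done
None
```

I carried out the whole sequence and handed the job in; the robot's clock read about 24.5 s of the allowed 61 s. I pulled the tray out by the blue grip until it locked and took the cassette off the stand by its rib. Its toe went under the lip at 25° until it met the front wall, and I levelled it onto the pocket floor. Then I pressed the red release, and the tray ran home with the cassette in it.

**Last checks**
- **Seating:** with the tray still locked out, the cassette was about 0.6 mm from the pocket centre. It was level, with its rib top 66–69 mm above the table against 68 mm expected.
- **Tray and release:** the grip is back within 0.1 mm of its starting place, and the red button is at its original height. The toe still shows at the lip.
- **Cassette after the run home:** I did not re-measure its position inside the printer, because the housing hides most of it.
- **Rolls:** the brown tape has not moved. The label roll has not moved in the scene view.

**Disagreements along the way**
- **TCP offset:** the reported TCP lies about 29 mm in front of the visible fingertips. I saw this in both views, and the approach and grasp fitted it, so I corrected for it. I noticed it only after the tray pull, which had therefore gripped the blue grip near its top.
- **Toe position:** my camera estimate was about 4 mm too far forward. I took the contact with the front wall as the reference instead.
- **Release:** the first press went about 9 mm down and did not free the tray; 4 mm deeper did.
- **Label roll:** the last top-view reading was about 25 mm off because the arm partly hid the roll. I disregarded it in favour of the scene view.

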